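# Stack the keg shoes by size

## Robot

A 7-joint arm with a two-finger parallel gripper is mounted at the origin on the work surface. World frame = base frame: x ahead of the robot, y to its left, z up, the work surface at z = 0. Lengths are in m, angles in rad, forces in N, time in s.
With the tool pointing down it reaches from about 0.425 to 0.875 m from the base axis. Payload 4.7 kg.
Tool frame: the origin (TCP) lies on the centre line of the jaws, within the pads' length; the fingertips stand 14 mm ahead of it and the grasp point (between the pads) lies 5 mm behind it; z points along the fingers, y is the line along which they close (so a half turn about z gives the same grasp; the last joint's range is limited). The gripper opens to 87 mm and grips with 3 to 60 N. Pads are 19 mm wide; open, the fingers measure 117 mm over their backs; the gripper's body (75 mm by 190 mm) begins 51 mm behind the grasp point.
Start: joints at [-1.217, 0.321, -0.07, 1.45, 0.023, 1.371, -0.057], TCP at [0.217, 0.613, 0.237] pointing down, gripper open.
Joint ranges: [-2.86, 2.86], [-0.3, 2.09], [-1.38, 1.24], [0.06, 2.45], [-1.56, 4.7], [0.09, 2.05], [-2.69, 2.69]. Speed limits (rad/s): [2.57, 2.57, 3.14, 3.14, 3.14, 3.14, 3.14].

## Interface

Orientations are given as a 3x3 rotation matrix whose columns are the frame's x, y, z axes.
In Python, from workcell import arm gives the robot as it stands. The module is installed in compiled form; this text tells all that it offers.
- The arm moves only by the tool send_rows, never from a script. Its argument "series" is a list of rows, each an object of numbers: "ax", "ay", "az": the turn, a rotation vector about the tool's x, y, z in rad; "tx", "ty", "tz": the shift along the tool's x, y, z in m; "jaw": the opening, from 0 (shut) to 1 (fully open). A call has exactly 8 rows; each row shifts and turns the commanded pose from where the row before left it, along the tool's axes as they then stand; what a row does not reach is not made up. A row lasts 1/10 s, in which the tool goes at most 50 mm and 8.59 degrees, less where a joint would pass 70% of its speed; a pose out of reach is approached as far as the arm can. A call with a gripper value outside its range is refused whole. The fingers move at their own pace and stop on an object; "newtons" is the grip in N (left out, the last holds). Time passes only in rows, so rows that do not move let the fingers close, or fill a call up. It gives the time, the measured TCP pose, the force, the opening and the grip force at its end, in the units of the state.
- arm.observe(): the state, without advancing time (a new reading comes with each control period).
- arm.camera(name): name is "side" or "top" or "wrist"; returns the picture (420x560x3 uint8, blue, green, red); there is no depth.
- arm.get_calibration(name): a dict with "intrinsics" (3x3 intrinsics, pixels), "R" (3x3) and "t" (3): a world point X has camera coordinates R X + t. Camera axes: x right, y down, z forward; pixel columns grow to the right and rows downward; lengths in m; the calibration is good to about 2 mm. The wrist camera is an equidistant fisheye: a pixel r from the principal point sees the ray r / f radians off the axis. A picture is of the moment at which its call begins: read the wrist's pose just before it. get_calibration takes no time and is no camera call; for the wrist camera it gives the pose at the moment of the call.
- arm.close_job(): hands the job in; it is judged then, once.
Trained networks look in the newest picture that a camera, given by its name, has taken for a name from the list of things; names that differ only in an ending like _2 or _b are one class to them, and where a whole thing is asked for, a point or a joint stands for the part that bears it (a point fixed in the world has none). Each returns a list of dicts, best first, with "confidence" (0 to 1); they miss things now and then, are a little off and sometimes report something else, mostly with a low value. They report only what shows in the picture. A call takes as long as a camera call. They do not tell look-alikes from the thing itself.
- arm.recognise(label, camera): "point" ([x, y, z] in m, in the coordinates of the camera as it stood for that picture, good to about 4 mm: the middle of the surface that is visible of it).
- arm.place_of(label, camera): "point" ([x, y, z] in m, in the coordinates of the camera as it stood for that picture, good to about 4 mm: a listed point, or the origin of a listed thing).
The state is a dict: "time": time; "qpos": joint angles; "joint_velocities": joint speeds; "joint_efforts": joint torques, N m; "tcp_pos": TCP position; "eef_rot": TCP orientation; "ft_force": force on the tool from outside, world axes, zero at the start; "moment": the same for the moment, N m; "grip_width": finger opening in m; "gripper_force": force on a finger pad.
Only numpy, scipy, OpenCV 4.12 (cv2) and the standard library are available. Lean on these libraries where they do the work, as an engineer would, in place of code of your own. Each camera call takes 0.05 s, during which the arm holds its last target. There are 200 camera calls.

## Task

Stack the four loose keg shoes flat on the wooden stacking board in order of size, the largest at the bottom and the smallest on top, each centred on the board and so on the shoe below it, all with their toes pointing squarely to the board's steel-faced end. Leave the brush, pritchel, marker, hammer and tin where they lie.

Things in the scene. Friction and masses are not known exactly. Their poses are not given: they have to be found in the camera images.
- shoe_largest: largest of four grey steel keg shoes (horseshoes), lying flat: 122 mm wide, 126 mm toe to heels, 9 mm thick, bar 20 mm wide, 0.2-0.4 kg. Origin: underside, middle of the toe bar; +x out of the toe (outer edge x = 10 mm), heels end at x = -116 mm, z up. Pinch the toe bar across x, one finger in the U. Centred on the board, its origin is at x = 53 mm, y = 0 of the board's frame
- shoe_large: second largest of four grey steel keg shoes (horseshoes), lying flat: 108 mm wide, 112 mm toe to heels, 9 mm thick, bar 20 mm wide, 0.2-0.4 kg. Origin: underside, middle of the toe bar; +x out of the toe (outer edge x = 10 mm), heels end at x = -102 mm, z up. Pinch the toe bar across x, one finger in the U. Centred on the board, its origin is at x = 46 mm, y = 0 of the board's frame
- shoe_small: second smallest of four grey steel keg shoes (horseshoes), lying flat: 94 mm wide, 98 mm toe to heels, 9 mm thick, bar 20 mm wide, 0.2-0.4 kg. Origin: underside, middle of the toe bar; +x out of the toe (outer edge x = 10 mm), heels end at x = -88 mm, z up. Pinch the toe bar across x, one finger in the U. Centred on the board, its origin is at x = 39 mm, y = 0 of the board's frame
- shoe_smallest: smallest of four grey steel keg shoes (horseshoes), lying flat: 80 mm wide, 84 mm toe to heels, 9 mm thick, bar 20 mm wide, 0.2-0.4 kg. Origin: underside, middle of the toe bar; +x out of the toe (outer edge x = 10 mm), heels end at x = -74 mm, z up. Pinch the toe bar across x, one finger in the U. Centred on the board, its origin is at x = 32 mm, y = 0 of the board's frame
- board: stacking board: pale wooden slab fixed to the bench, 180 mm long (x) by 150 mm wide (y) by 18 mm high, one 150 mm end faced with a dark steel strip 20 mm wide with two brass studs. Origin: centre of its underside; +x points to the steel-faced end, z up; its top is at z = 18 mm. Bare and flat, no stops
- brush: bystander: wire brush, beech handle, brass bristles upward, 182 mm long, 38 mm high; origin under its middle, x along it towards the bristle end
- pritchel: bystander: blued steel pritchel (pointed punch), about 215 mm long, 14 mm square; origin under its middle, x along it towards the point
- marker: bystander: flat grey soapstone marker, 120 x 14 x 6 mm; origin under its centre, x along it
- hammer: bystander: farrier's hammer with a wooden shaft, 280 mm long, lying on its side; x along it towards the head
- tin: bystander: dark round closed tin with a pale lid, 64 mm across, 50 mm high; origin under its centre
Not all that is in view belongs to the job. Leave any green, orange or red look-alike of the shoe_largest alone.

How it is judged:
By the outcome, as a careful person would: the job done as asked, in the order asked, and still so for the second after the job is handed in, with the robot touching nothing.
It also fails if it takes over 96 s, if anything falls off the work surface, if the arm or the gripper's body presses on something with over 40 N, if the wrist force passes 120 N, or if a joint passes its speed limit or range.

## Working session

There is one attempt and no reset: what is moved stays moved. The work goes in short steps, Python scripts to look and compute and a tool call to move; the robot and the scene stay as the last step left them, time stands still between calls to the robot, and variables do not carry over. Pictures are saved under pics/ and viewed, at most 15 in all, crops included, and the job is handed in when it is done.

Besides the shell and the picture viewer there is one more tool, called after "Request:" as a command line: name --argument value ..., lists and objects as JSON in quotes. send_rows: Moves the arm, as the interface text tells. Its arguments: {"type":"object","properties":{"series":{"type":"array"},"newtons":{"type":"number"}},"required":["series"]}

```bash
mkdir -p pics
python3 - <<'E'
from workcell import arm
import cv2
for n in ("top","side"):
    cv2.imwrite(f"pics/{n}0.png",arm.camera(n))
    c=arm.get_calibration(n); print(n,c)
s=arm.observe()
print(s["time"],s["tcp_pos"],s["eef_rot"],s["grip_width"])
E
```

```text
top {'intrinsics': array([[388.28515536,   0.        , 276.46367425],
       [  0.        , 388.28515536, 207.76069876],
       [  0.        ,   0.        ,   1.        ]]), 'R': array([[-0.00926871, -0.99993073,  0.00725427],
       [-0.98849397,  0.0080669 , -0.15104501],
       [ 0.15097603, -0.0085708 , -0.98850027]]), 't': array([-0.07734569,  0.4856175 ,  1.0503943 ])}
side {'intrinsics': array([[478.35727307,   0.        , 277.68355087],
       [  0.        , 478.35727307, 202.95193862],
       [  0.        ,   0.        ,   1.        ]]), 'R': array([[ 0.67003851, -0.74224508, -0.01098301],
       [-0.40591863, -0.35396268, -0.84257966],
       [ 0.62151304,  0.56901903, -0.53845974]]), 't': array([-0.39209519,  0.22215019,  1.1990371 ])}
0.1 [0.21652372 0.61238755 0.235558  ] [[-9.42851465e-01  3.33212983e-01 -4.72668115e-04]
 [ 3.33213299e-01  9.42849971e-01 -1.68242026e-03]
 [-1.14949155e-04 -1.74377171e-03 -9.99998473e-01]] 0.08724233941826522
```

View pics/top0.png

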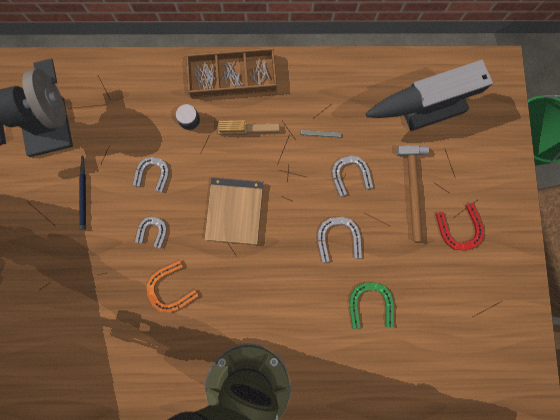

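View pics/side0.png

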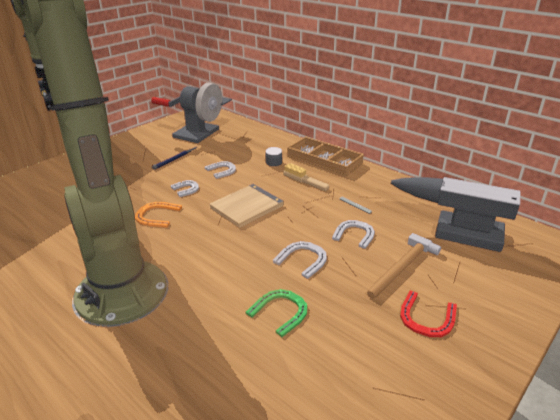

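The top view shows the grey shoes at about (340,240) largest, (353,175) large, (151,174) small and (151,232) smallest, all with toes up. The board is at (234,211) with its steel end at the top. The look-alikes are green (373,305), orange (173,288) and red (461,228); I'm leaving those alone because only the grey ones belong to the job.

```bash
cat > h.py <<'E'
import numpy as np, cv2
from scipy.optimize import minimize
from workcell import arm
def to_plane(px,z,n="top"):
    c=arm.get_calibration(n); R,t,K=c["R"],c["t"],c["intrinsics"]
    px=np.atleast_2d(px).astype(float)
    d=(np.linalg.inv(K)@np.c_[px,np.ones(len(px))].T).T@R
    o=-R.T@t
    return (o+d*((z-o[2])/d[:,2])[:,None])[:,:2]
def rect(img,z,x0,y0,w,n="top",s=0.0005):
    """rectified patch at height z: rows = -x, cols = -y, centre (x0,y0), half-size w"""
    c=arm.get_calibration(n); m=int(2*w/s)
    X,Y=np.meshgrid(x0+w-s*(np.arange(m)+.5),y0+w-s*(np.arange(m)+.5),indexing="ij")
    P=np.stack([X,Y,np.full_like(X,z)],-1)@c["R"].T+c["t"]
    if n=="wrist":
        K=c["intrinsics"]; r=np.hypot(P[...,0],P[...,1]); th=np.arctan2(r,P[...,2])/np.maximum(r,1e-9)
        u,v=K[0,0]*P[...,0]*th+K[0,2],K[1,1]*P[...,1]*th+K[1,2]
    else:
        p=P@c["intrinsics"].T; u,v=p[...,0]/p[...,2],p[...,1]/p[...,2]
    return cv2.remap(img,u.astype(np.float32),v.astype(np.float32),cv2.INTER_LINEAR)
E
python3 - <<'E'
from h import *
im=cv2.imread("pics/top0.png")
P=dict(largest=(340,240),large=(353,175),small=(151,174),smallest=(151,232))
ts=[]
for k,p in P.items():
    x,y=to_plane(p,.009)[0]; print(k,x,y)
    r=rect(im,.009,x,y,.08); ts.append(r)
    hsv=cv2.cvtColor(r,cv2.COLOR_BGR2HSV); m=((hsv[...,1]<60)&(hsv[...,2]>90)).astype(np.uint8)
    m=cv2.morphologyEx(m,cv2.MORPH_CLOSE,np.ones((13,13)))
    n,l,st,_=cv2.connectedComponentsWithStats(m); i=1+np.argmax(st[1:,4])
    c=max(cv2.findContours((l==i).astype(np.uint8),0,2)[0],key=cv2.contourArea)
    cv2.drawContours(r,[c],-1,(0,0,255),1); b=cv2.minAreaRect(c); print(b,np.array(b[1])*.5)
x,y=to_plane((234,211),.018)[0]; print("board",x,y)
ts.append(rect(im,.018,x,y,.12,s=.00075)); ts.append(ts[-1]*0)
cv2.imwrite("pics/patch.png",cv2.resize(np.vstack([np.hstack(ts[:3]),np.hstack(ts[3:])]),(800,533)))
E
```

```text
largest 0.39508015693474857 -0.26151105942616515
((152.52304077148438, 149.635009765625), (246.58250427246094, 244.84573364257812), 84.4006576538086) [123.29125214 122.42286682]
large 0.5840454356095891 -0.30590609790254897
((146.476318359375, 153.80282592773438), (220.82064819335938, 217.34962463378906), 75.0271224975586) [110.4103241  108.67481232]
small 0.5914473619759049 0.2818609871562557
((162.01324462890625, 153.1621856689453), (190.90863037109375, 190.08531188964844), 13.768091201782227) [95.45431519 95.04265594]
smallest 0.42248751253497363 0.27520251059100703
((163.04104614257812, 152.87484741210938), (162.45025634765625, 162.12539672851562), 14.788678169250488) [81.22512817 81.06269836]
board 0.4795161214908005 0.03915115666125267
```

View pics/patch.png

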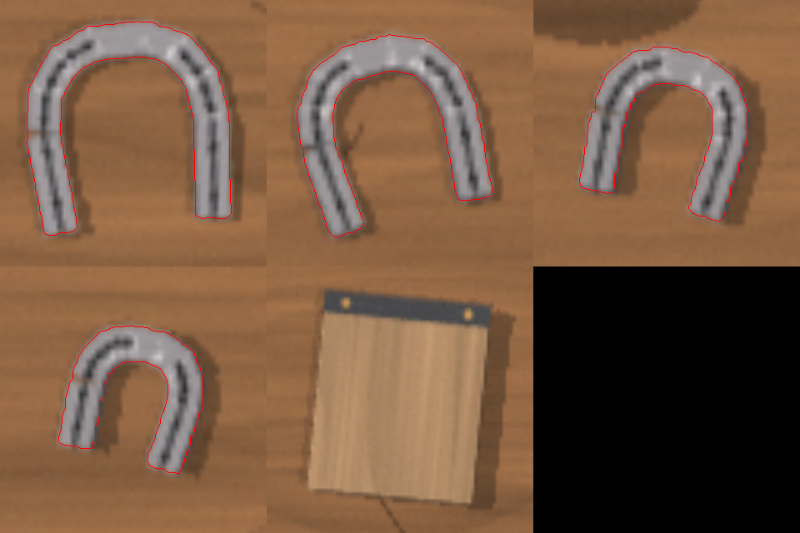

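All four grey blobs match their listed widths to within a few mm. Next I'll get each shoe's axis from its mirror symmetry, and fit the board.

```bash
cat >> h.py <<'E'
L=dict(largest=.126,large=.112,small=.098,smallest=.084); W=dict(largest=.122,large=.108,small=.094,smallest=.080)
def shoe_mask(r,vmin=90,smax=60):
    hsv=cv2.cvtColor(r,cv2.COLOR_BGR2HSV); m=((hsv[...,1]<smax)&(hsv[...,2]>vmin)).astype(np.uint8)
    m=cv2.morphologyEx(cv2.morphologyEx(m,cv2.MORPH_OPEN,np.ones((5,5))),cv2.MORPH_CLOSE,np.ones((13,13)))
    n,l,st,_=cv2.connectedComponentsWithStats(m); i=1+np.argmax(st[1:,4])
    return (l==i).astype(np.uint8)
def shoe_pose(img,name,x0,y0,z=.009,n="top",a0=0.,**k):
    """origin x,y and yaw (deg) of shoe; toe direction near yaw a0"""
    w,s=.085,.0005; m=shoe_mask(rect(img,z,x0,y0,w,n,s),**k)
    ii,jj=np.nonzero(m); p=np.c_[x0+w-s*(ii+.5),y0+w-s*(jj+.5)]; c=p.mean(0); best=None
    for a in np.arange(-30,30.01,.5):
        A=np.radians(a+a0); d=np.array([np.cos(A),np.sin(A)]); e=np.array([-d[1],d[0]])
        u=(p-c)@d; v=(p-c)@e
        H=np.histogram2d(u,v,[np.arange(-.1,.1,.001),np.arange(-.1,.1001,.001)])[0]>1.9
        for sh in range(-8,9):
            F=np.roll(H[:,::-1],sh,1); q=(H&F).sum()/(H|F).sum()
            if best is None or q>best[0]: best=(q,a+a0,sh,u,v,d,e)
    q,a,sh,u,v,d,e=best; off=sh*.0005
    lo,hi=np.percentile(u,[.1,99.9]); mid=(lo+hi)/2
    o=c+off*e+d*(mid+L[name]/2-.010)
    return dict(q=round(q,3),yaw=a,o=o.round(4),len=round(hi-lo,4),wid=round(np.ptp(v),4))
E
python3 - <<'E'
from h import *
im=cv2.imread("pics/top0.png")
P=dict(largest=(340,240),large=(353,175),small=(151,174),smallest=(151,232))
for k,p in P.items():
    x,y=to_plane(p,.009)[0]; r=shoe_pose(im,k,x,y); print(k,r)
    print("   reach",np.hypot(*r["o"]))
hsv=cv2.cvtColor(im,cv2.COLOR_BGR2HSV)
x,y=.4795,.0392; w,s=.12,.0005
g=rect(im,.018,x,y,w,s=s)
h=cv2.cvtColor(g,cv2.COLOR_BGR2HSV); 
wood=((h[...,2]>130)&(h[...,1]<140)).astype(np.uint8); steel=((h[...,1]<90)&(h[...,2]<90)).astype(np.uint8)
for nm,m in(("wood",wood),("steel",steel)):
    m=cv2.morphologyEx(m,cv2.MORPH_CLOSE,np.ones((9,9)));m=cv2.morphologyEx(m,cv2.MORPH_OPEN,np.ones((9,9)))
    n,l,st,_=cv2.connectedComponentsWithStats(m); i=1+np.argmax(st[1:,4])
    c=max(cv2.findContours((l==i).astype(np.uint8),0,2)[0],key=cv2.contourArea); b=cv2.minAreaRect(c)
    print(nm,x+w-s*b[0][1],y+w-s*b[0][0],np.array(b[1])*s,b[2])
    wpts=cv2.boxPoints(b); print(np.c_[x+w-s*wpts[:,1],y+w-s*wpts[:,0]].round(4).tolist())
for k in P: 
    arm.camera("top")
    break
for k in ["shoe_"+q for q in P]+["board"]:
    c=arm.get_calibration("top")
    print(k,[(round(d["confidence"],2),(c["R"].T@(np.array(d["point"])-c["t"])).round(3).tolist()) for d in arm.place_of(k,"top")])
E
```

```text
largest {'q': np.float64(0.953), 'yaw': np.float64(5.5), 'o': array([ 0.4528, -0.253 ]), 'len': np.float64(0.1224), 'wid': np.float64(0.1224)}
   reach 0.5186876131160257
large {'q': np.float64(0.949), 'yaw': np.float64(14.5), 'o': array([ 0.6313, -0.2877]), 'len': np.float64(0.1093), 'wid': np.float64(0.1086)}
   reach 0.6937657962165618
small {'q': np.float64(0.938), 'yaw': np.float64(-13.5), 'o': array([0.6326, 0.2717]), 'len': np.float64(0.0942), 'wid': np.float64(0.0955)}
   reach 0.6884792298973151
smallest {'q': np.float64(0.951), 'yaw': np.float64(-15.0), 'o': array([0.4568, 0.2655]), 'len': np.float64(0.0802), 'wid': np.float64(0.0812)}
   reach 0.528352618996064
wood 0.4797499999999999 0.03945 [0.2395 0.2395] 90.0
[[0.5995000004768372, 0.15919999778270721], [0.5995000004768372, -0.08030000329017639], [0.36000001430511475, -0.08030000329017639], [0.36000001430511475, 0.15919999778270721]]
steel 0.5616838226318359 0.032681895446777354 [0.10296399 0.01771732] 5.62462854385376
[[0.5579000115394592, 0.08479999750852585], [0.5755000114440918, 0.08299999684095383], [0.565500020980835, -0.01940000057220459], [0.5478000044822693, -0.01769999973475933]]
shoe_largest [(0.8, [0.238, 0.265, 0.005]), (0.76, [0.449, -0.254, -0.002]), (0.62, [0.378, -0.626, -0.0]), (0.58, [0.26, -0.342, -0.002])]
shoe_large [(0.94, [0.633, -0.287, 0.003])]
shoe_small [(0.79, [0.634, 0.273, 0.004]), (0.53, [0.759, 0.176, 0.002])]
shoe_smallest [(0.72, [0.454, 0.267, -0.001])]
board [(0.95, [0.484, 0.041, 0.001]), (0.25, [0.759, 0.178, 0.001])]
```

```bash
cat >> h.py <<'E'
from scipy.spatial.transform import Rotation as Ro
def Rt(yaw):  # tool down, tool y along world yaw (deg)
    a=np.radians(yaw); y=np.array([np.cos(a),np.sin(a),0]); z=np.array([0,0,-1.]); return np.c_[np.cross(y,z),y,z]
def plan(stages,pos=None,R=None):
    """stages: list of (xyz, tool-y yaw, rows[, jaw]); prints rows to write"""
    s=arm.observe(); p=np.array(s["tcp_pos"] if pos is None else pos,float); R=np.array(s["eef_rot"]) if R is None else R
    for st in stages:
        T,n=np.array(st[0],float),st[2]
        for i in range(n,0,-1):
            d=(R.T@((T-p)/i)).round(4); w=(Ro.from_matrix(R.T@Rt(st[1])).as_rotvec()/i).round(3)
            print({k:float(v) for k,v in zip(("tx","ty","tz","ax","ay","az"),[*d,*w]) if v}, st[3] if len(st)>3 else "")
            p=p+R@d; R=R@Ro.from_rotvec(w).as_matrix()
    print("end",p.round(4))
def st():
    s=arm.observe(); R=np.array(s["eef_rot"])
    print("t",s["time"],"p",s["tcp_pos"].round(4),"yaw",round(np.degrees(np.arctan2(R[1,1],R[0,1])),2),"tilt",R[:2,2].round(4),"w",round(s["grip_width"],4),"F",np.round(s["ft_force"],1),"g",round(s["gripper_force"],1))
    return s
E
python3 -c "
from h import *
plan([((.47,.03,.24),5.5,16)])"
```

```text
{'tx': -0.0271, 'ty': -0.0291, 'tz': -0.0002, 'az': 0.071} 
{'tx': -0.0291, 'ty': -0.0271, 'tz': -0.0002, 'az': 0.071} 
{'tx': -0.0309, 'ty': -0.0249, 'tz': -0.0002, 'az': 0.071} 
{'tx': -0.0326, 'ty': -0.0227, 'tz': -0.0002, 'az': 0.071} 
{'tx': -0.0341, 'ty': -0.0203, 'tz': -0.0002, 'az': 0.071} 
{'tx': -0.0355, 'ty': -0.0178, 'tz': -0.0002, 'az': 0.071} 
{'tx': -0.0367, 'ty': -0.0153, 'tz': -0.0002, 'az': 0.071} 
{'tx': -0.0376, 'ty': -0.0126, 'tz': -0.0002, 'az': 0.071} 
{'tx': -0.0384, 'ty': -0.0099, 'tz': -0.0002, 'az': 0.071} 
{'tx': -0.0391, 'ty': -0.0072, 'tz': -0.0002, 'az': 0.071} 
{'tx': -0.0395, 'ty': -0.0044, 'tz': -0.0002, 'az': 0.071} 
{'tx': -0.0397, 'ty': -0.0016, 'tz': -0.0002, 'az': 0.071} 
{'tx': -0.0397, 'ty': 0.0012, 'tz': -0.0003, 'az': 0.071} 
{'tx': -0.0395, 'ty': 0.004, 'tz': -0.0002, 'az': 0.071} 
{'tx': -0.0391, 'ty': 0.0068, 'tz': -0.0003, 'az': 0.071} 
{'tx': -0.0385, 'ty': 0.0096, 'tz': -0.0002, 'az': 0.07} 
end [0.47 0.03 0.24]
```

Request:
send_rows --series '[{"tx":-0.027,"ty":-0.029,"az":0.071,"jaw":1},{"tx":-0.029,"ty":-0.027,"az":0.071,"jaw":1},{"tx":-0.031,"ty":-0.025,"az":0.071,"jaw":1},{"tx":-0.033,"ty":-0.023,"az":0.071,"jaw":1},{"tx":-0.034,"ty":-0.02,"az":0.071,"jaw":1},{"tx":-0.0355,"ty":-0.018,"az":0.071,"jaw":1},{"tx":-0.0365,"ty":-0.015,"az":0.071,"jaw":1},{"tx":-0.0375,"ty":-0.0125,"az":0.071,"jaw":1}]'

```text
$.series[0]: bad value
```

Request:
send_rows --series '[{"tx":-0.0385,"ty":-0.01,"az":0.071,"jaw":1},{"tx":-0.039,"ty":-0.007,"az":0.071,"jaw":1},{"tx":-0.0395,"ty":-0.0045,"az":0.071,"jaw":1},{"tx":-0.0395,"ty":-0.0015,"az":0.071,"jaw":1},{"tx":-0.0395,"ty":0.001,"az":0.071,"jaw":1},{"tx":-0.0395,"ty":0.004,"az":0.071,"jaw":1},{"tx":-0.039,"ty":0.007,"az":0.071,"jaw":1},{"tx":-0.0385,"ty":0.0095,"az":0.07,"jaw":1}]'

```text
$.series[0]: bad value
```

```bash
python3 -c "
from h import *
s=st(); print(s['qpos'])
im=arm.camera('wrist'); cv2.imwrite('pics/w1.png',im); c=arm.get_calibration('wrist'); print(c, -c['R'].T@c['t'])
import pickle; pickle.dump(c,open('w1.pkl','wb'))
st()
plan([((.4528,-.253,.13),5.5,8)])"
```

```text
t 0.4 p [0.2167 0.6128 0.2364] yaw 70.53 tilt [-0.     -0.0002] w 0.0872 F [-0.   0.3  0.5] g 0.0
[-1.21687225  0.32112752 -0.07007253  1.45066351  0.02257689  1.37083123
 -0.05686494]
{'intrinsics': array([[325.1922621,   0.       , 279.1678835],
       [  0.       , 325.1922621, 208.1089971],
       [  0.       ,   0.       ,   1.       ]]), 'R': array([[ 3.33113811e-01,  9.42886528e-01,  4.29989485e-04],
       [ 9.04474365e-01, -3.19671893e-01,  2.82375645e-01],
       [ 2.66385647e-01, -9.36743128e-02, -9.59303815e-01]]), 't': array([-0.65101385, -0.0331059 ,  0.39099555])} [0.14264955 0.63987541 0.38471175]
t 0.45 p [0.2167 0.6128 0.2365] yaw 70.53 tilt [ 0.     -0.0001] w 0.087 F [ 0.4 -0.9 -1. ] g 0.0
{'tx': -0.0639, 'ty': -0.0922, 'tz': 0.0133, 'az': 0.142} 
{'tx': -0.0763, 'ty': -0.0822, 'tz': 0.0133, 'az': 0.142} 
{'tx': -0.0872, 'ty': -0.0706, 'tz': 0.0133, 'az': 0.142} 
{'tx': -0.0963, 'ty': -0.0576, 'tz': 0.0133, 'az': 0.142} 
{'tx': -0.1035, 'ty': -0.0433, 'tz': 0.0134, 'az': 0.142} 
{'tx': -0.1085, 'ty': -0.0283, 'tz': 0.0133, 'az': 0.142} 
{'tx': -0.1115, 'ty': -0.0126, 'tz': 0.0134, 'az': 0.142} 
{'tx': -0.1121, 'ty': 0.0032, 'tz': 0.0133, 'az': 0.141} 
end [ 0.4528 -0.253   0.13  ]
```

View pics/w1.png

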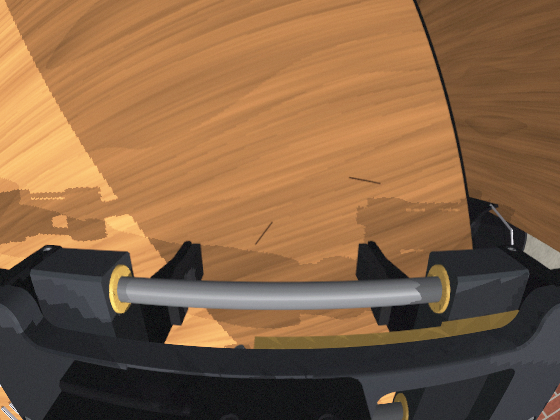

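The wrist view shows the fingers at about (190,280) and (370,280) over bare bench, so the arm hasn't moved: both calls were refused. I'll send every field in each row.

Request:
send_rows --series '[{"tx":-0.027,"ty":-0.029,"tz":0,"ax":0,"ay":0,"az":0.071,"jaw":1},{"tx":-0.029,"ty":-0.027,"tz":0,"ax":0,"ay":0,"az":0.071,"jaw":1},{"tx":-0.031,"ty":-0.025,"tz":0,"ax":0,"ay":0,"az":0.071,"jaw":1},{"tx":-0.033,"ty":-0.023,"tz":0,"ax":0,"ay":0,"az":0.071,"jaw":1},{"tx":-0.034,"ty":-0.02,"tz":0,"ax":0,"ay":0,"az":0.071,"jaw":1},{"tx":-0.0355,"ty":-0.018,"tz":0,"ax":0,"ay":0,"az":0.071,"jaw":1},{"tx":-0.0365,"ty":-0.015,"tz":0,"ax":0,"ay":0,"az":0.071,"jaw":1},{"tx":-0.0375,"ty":-0.0125,"tz":0,"ax":0,"ay":0,"az":0.071,"jaw":1}]'

```text
time: 1.25
tcp_pos: [0.3441, 0.3202, 0.2369]
eef_rot: [[-0.613, 0.79, 0.001], [0.79, 0.613, 0.001], [0.0, 0.001, -1.0]]
ft_force: [0.3, 0.7, 0.3]
grip_width: 0.0868
gripper_force: 0.0
```

Request:
send_rows --series '[{"tx":-0.0385,"ty":-0.01,"tz":0,"ax":0,"ay":0,"az":0.071,"jaw":1},{"tx":-0.039,"ty":-0.007,"tz":0,"ax":0,"ay":0,"az":0.071,"jaw":1},{"tx":-0.0395,"ty":-0.0045,"tz":0,"ax":0,"ay":0,"az":0.071,"jaw":1},{"tx":-0.0395,"ty":-0.0015,"tz":0,"ax":0,"ay":0,"az":0.071,"jaw":1},{"tx":-0.0395,"ty":0.001,"tz":0,"ax":0,"ay":0,"az":0.071,"jaw":1},{"tx":-0.0395,"ty":0.004,"tz":0,"ax":0,"ay":0,"az":0.071,"jaw":1},{"tx":-0.039,"ty":0.007,"tz":0,"ax":0,"ay":0,"az":0.071,"jaw":1},{"tx":-0.0385,"ty":0.0095,"tz":0,"ax":0,"ay":0,"az":0.07,"jaw":1}]'

```text
time: 2.05
tcp_pos: [0.4704, 0.0293, 0.237]
eef_rot: [[-0.093, 0.996, 0.001], [0.996, 0.093, 0.001], [0.001, 0.001, -1.0]]
ft_force: [-0.1, 0.1, -0.5]
grip_width: 0.0872
gripper_force: 0.0
```

```bash
python3 -c "
from h import *
s=st(); print(s['qpos'].round(3))
im=arm.camera('wrist'); cv2.imwrite('pics/w2.png',im)
g=rect(im,.018,.48,.04,.12,'wrist',.0005); g2=rect(im,.009,.42,-.25,.085,'wrist',.0005)
cv2.imwrite('pics/w2r.png',np.hstack([g,cv2.resize(g2,(320,480))]))
plan([((.4528,-.253,.12),5.5,8)])"
```

```text
t 2.05 p [0.4704 0.0293 0.237 ] yaw 5.34 tilt [0.0011 0.0008] w 0.0872 F [-0.1  0.1 -0.5] g 0.0
[-0.643 -0.088  0.5    1.891  0.043  1.327 -0.062]
{'tx': -0.034, 'ty': -0.0053, 'tz': 0.0148, 'az': -0.002} 
{'tx': -0.034, 'ty': -0.0054, 'tz': 0.0148, 'ay': 0.001, 'az': -0.002} 
{'tx': -0.0339, 'ty': -0.0055, 'tz': 0.0147, 'ax': 0.001, 'az': -0.002} 
{'tx': -0.0339, 'ty': -0.0055, 'tz': 0.0147, 'ay': 0.001, 'az': -0.002} 
{'tx': -0.034, 'ty': -0.0056, 'tz': 0.0147, 'ax': 0.001, 'az': -0.002} 
{'tx': -0.0339, 'ty': -0.0056, 'tz': 0.0147, 'ay': 0.001, 'az': -0.001} 
{'tx': -0.034, 'ty': -0.0057, 'tz': 0.0147, 'ax': 0.001, 'az': -0.002} 
{'tx': -0.0339, 'ty': -0.0057, 'tz': 0.0147, 'ay': 0.001, 'az': -0.001} 
end [ 0.4528 -0.253   0.12  ]
```

View pics/w2r.png

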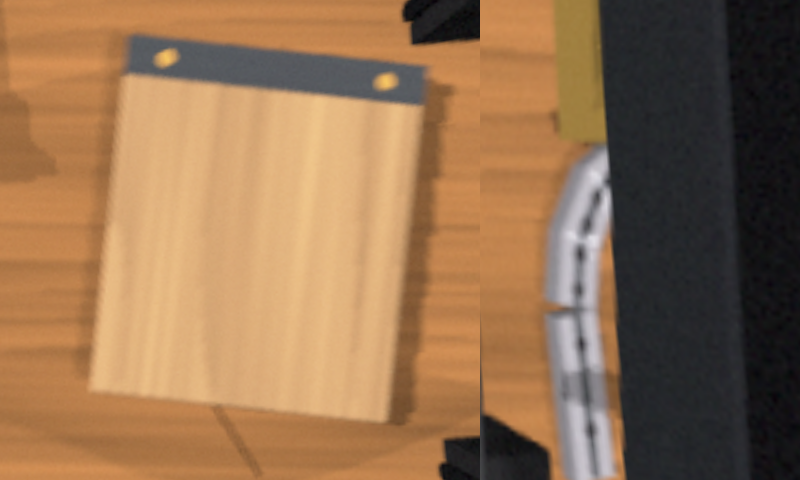

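The board's corners rectify to 150 x 179 mm, so the calibration is good, but the arm was still coasting when I took this. I'll look again at rest.

```bash
cat >> h.py <<'E'
def board_fit(im,n="wrist",x0=.484,y0=.039,a0=-6):
    """pose x,y,yaw of board by maximal gradient across its outline"""
    s,w=.0005,.13; g=cv2.GaussianBlur(rect(im,.018,x0,y0,w,n,s),(0,0),1.5).astype(np.float32)
    t=np.linspace(-.9,.9,120)
    def cost(q):
        x,y,a=q[0],q[1],np.radians(q[2]); d=np.array([np.cos(a),np.sin(a)]); e=np.array([-d[1],d[0]]); tot=0
        for h,u,v,l in((.09,d,e,.075),(.09,-d,e,.075),(.075,e,d,.09),(.075,-e,d,.09)):
            f=[]
            for o in(-.0015,.0015):
                p=np.array([x,y])+(h+o)*u+np.outer(t*l,v)
                f.append(cv2.remap(g,((y0+w-p[:,1])/s-.5).astype(np.float32)[None],((x0+w-p[:,0])/s-.5).astype(np.float32)[None],1)[0])
            tot-=np.abs(f[1]-f[0]).sum(1).mean()
        return tot
    best=min(((cost((x0+i,y0+j,a0+k)),x0+i,y0+j,a0+k) for i in np.arange(-.01,.0101,.002) for j in np.arange(-.01,.0101,.002) for k in (-2,-1,0,1,2)))
    r=minimize(cost,best[1:],method="Nelder-Mead",options=dict(initial_simplex=np.array(best[1:])+np.array([[0,0,0],[.001,0,0],[0,.001,0],[0,0,.7]])))
    return r.x.round(4),r.fun
E
python3 -c "
from h import *
st()
im=arm.camera('wrist'); cv2.imwrite('pics/w3.png',im)
s=st(); print(s['joint_velocities'].round(3))
print(board_fit(im)); print(board_fit(cv2.imread('pics/top0.png'),'top'))
plan([((.4528,-.253,.12),5.5,8)])"
```

```text
t 2.1 p [0.4726 0.0217 0.2373] yaw 4.68 tilt [ 0.0035 -0.0035] w 0.0873 F [ 2.  -5.4  0.5] g 0.0
t 2.15 p [0.4715 0.0248 0.2371] yaw 4.89 tilt [ 0.002  -0.0017] w 0.0872 F [-0.1 -0.4  0.5] g 0.0
[-0.039 -0.009 -0.086  0.022 -0.053  0.016 -0.013]
(array([ 0.4807,  0.0456, -5.1989]), np.float64(-566.922607421875))
(array([ 0.4827,  0.0403, -5.4001]), np.float64(-353.61480712890625))
{'tx': -0.0344, 'ty': -0.0053, 'tz': 0.0147, 'az': -0.001} 
{'tx': -0.0344, 'ty': -0.0054, 'tz': 0.0147, 'az': -0.001} 
{'tx': -0.0343, 'ty': -0.0054, 'tz': 0.0147, 'az': -0.001} 
{'tx': -0.0344, 'ty': -0.0054, 'tz': 0.0147, 'az': -0.002} 
{'tx': -0.0343, 'ty': -0.0055, 'tz': 0.0147, 'az': -0.001} 
{'tx': -0.0343, 'ty': -0.0055, 'tz': 0.0147, 'ax': 0.001, 'ay': 0.001, 'az': -0.002} 
{'tx': -0.0344, 'ty': -0.0056, 'tz': 0.0147, 'az': -0.001} 
{'tx': -0.0343, 'ty': -0.0056, 'tz': 0.0146, 'ax': 0.001, 'ay': 0.001, 'az': -0.002} 
end [ 0.4528 -0.253   0.12  ]
```

Request:
send_rows --series '[{"tx":-0.03,"ty":-0.005,"tz":0.01,"ax":0,"ay":0,"az":0,"jaw":0.6},{"tx":-0.05,"ty":-0.008,"tz":0.02,"ax":0,"ay":0,"az":0,"jaw":0.6},{"tx":-0.05,"ty":-0.008,"tz":0.022,"ax":0,"ay":0,"az":0,"jaw":0.6},{"tx":-0.05,"ty":-0.008,"tz":0.022,"ax":0,"ay":0,"az":0,"jaw":0.6},{"tx":-0.05,"ty":-0.008,"tz":0.022,"ax":0,"ay":0,"az":0,"jaw":0.6},{"tx":-0.035,"ty":-0.005,"tz":0.014,"ax":0,"ay":0,"az":0,"jaw":0.6},{"tx":-0.015,"ty":-0.002,"tz":0.007,"ax":0,"ay":0,"az":0,"jaw":0.6},{"tx":0,"ty":0,"tz":0,"ax":0,"ay":0,"az":0,"jaw":0.6}]'

```text
time: 2.95
tcp_pos: [0.4529, -0.2356, 0.1266]
eef_rot: [[-0.092, 0.996, -0.002], [0.996, 0.092, -0.001], [-0.001, -0.002, -1.0]]
ft_force: [-0.3, -0.3, -0.1]
grip_width: 0.0526
gripper_force: 0.0
```

```bash
cat >> h.py <<'E'
def look(path,n="wrist",tries=1):
    st(); c0=arm.get_calibration(n); im=arm.camera(n); arm.get_calibration=lambda k,c0=c0:c0  # pose at picture
    cv2.imwrite(path,im); return im
E
python3 -c "
from h import *
im=look('pics/w4.png')
g=rect(im,.009,.40,-.25,.1,'wrist',.0005)
cv2.imwrite('pics/w4r.png',np.hstack([cv2.resize(im,(400,400)),g]))
print(shoe_pose(im,'largest',.395,-.258,n='wrist',vmin=120))"
```

```text
t 2.95 p [ 0.4529 -0.2356  0.1266] yaw 5.27 tilt [-0.002  -0.0009] w 0.0526 F [-0.3 -0.3 -0.1] g 0.0
{'q': np.float64(0.528), 'yaw': np.float64(30.0), 'o': array([ 0.4552, -0.2203]), 'len': np.float64(0.1017), 'wid': np.float64(0.1388)}
```

View pics/w4r.png

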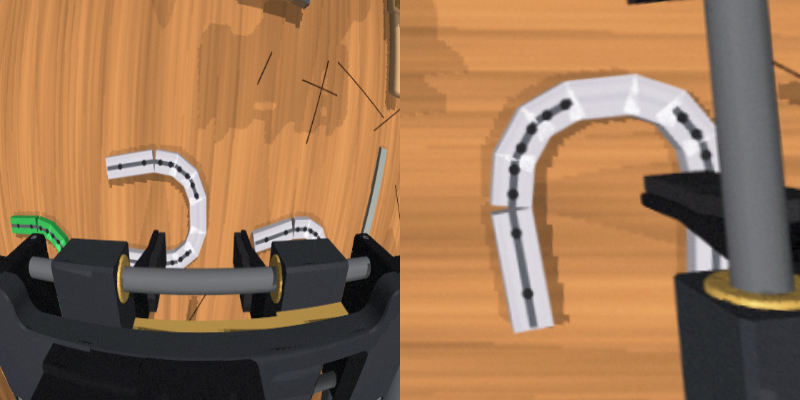

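The wrist view shows the largest shoe's toe bar at rectified (603,98), which is x≈0.451, y≈-0.252. That agrees with the top camera, and the yaw is about 6°. Descending.

Request:
send_rows --newtons 30 --series '[{"tx":-0.01,"ty":-0.001,"tz":0,"ax":0,"ay":0,"az":-0.012,"jaw":0.6},{"tx":-0.0075,"ty":-0.001,"tz":0.015,"ax":0,"ay":0,"az":0,"jaw":0.6},{"tx":0,"ty":0,"tz":0.03,"ax":0,"ay":0,"az":0,"jaw":0.6},{"tx":0,"ty":0,"tz":0.03,"ax":0,"ay":0,"az":0,"jaw":0.6},{"tx":0,"ty":0,"tz":0.02,"ax":0,"ay":0,"az":0,"jaw":0.6},{"tx":0,"ty":0,"tz":0.01,"ax":0,"ay":0,"az":0,"jaw":0.6},{"tx":0,"ty":0,"tz":0.004,"ax":0,"ay":0,"az":0,"jaw":0.6},{"tx":0,"ty":0,"tz":0,"ax":0,"ay":0,"az":0,"jaw":0.6}]'

```text
time: 3.8
tcp_pos: [0.4547, -0.2505, 0.0188]
eef_rot: [[-0.109, 0.994, 0.001], [0.994, 0.109, 0.0], [0.0, 0.001, -1.0]]
ft_force: [0.4, -0.6, -0.3]
grip_width: 0.052
gripper_force: 0.0
```

Request:
send_rows --newtons 30 --series '[{"tx":-0.002,"ty":-0.001,"tz":0.0025,"ax":0,"ay":0,"az":0,"jaw":0.6},{"tx":0,"ty":0,"tz":0,"ax":0,"ay":0,"az":0,"jaw":0},{"tx":0,"ty":0,"tz":0,"ax":0,"ay":0,"az":0,"jaw":0},{"tx":0,"ty":0,"tz":0,"ax":0,"ay":0,"az":0,"jaw":0},{"tx":0,"ty":0,"tz":0,"ax":0,"ay":0,"az":0,"jaw":0},{"tx":0,"ty":0,"tz":0,"ax":0,"ay":0,"az":0,"jaw":0},{"tx":0,"ty":0,"tz":0,"ax":0,"ay":0,"az":0,"jaw":0},{"tx":0,"ty":0,"tz":0,"ax":0,"ay":0,"az":0,"jaw":0}]'

```text
time: 4.6
tcp_pos: [0.4529, -0.2533, 0.016]
eef_rot: [[-0.108, 0.994, -0.0], [0.994, 0.108, 0.0], [0.0, -0.0, -1.0]]
ft_force: [-1.4, 0.3, 2.0]
grip_width: 0.0197
gripper_force: 30.0
```

```bash
cat >> h.py <<'E'
B=np.array([.4826,.0405]); BY=-5.4
OX=dict(largest=.053,large=.046,small=.039,smallest=.032)
def goal(name):
    a=np.radians(BY); return B+OX[name]*np.array([np.cos(a),np.sin(a)])
E
python3 -c "
from h import *
im=look('pics/w5.png'); g=goal('largest'); print(g)
plan([((.4545,-.2525,.075),6,3),((*g,.075),BY,8)])"
```

```text
t 4.6 p [ 0.4529 -0.2533  0.016 ] yaw 6.18 tilt [-0.0005  0.0004] w 0.0197 F [-1.4  0.3  2. ] g 30.0
[0.53536478 0.03551226]
{'tx': 0.0002, 'ty': 0.0006, 'tz': -0.0197, 'az': 0.001} 
{'tx': 0.0002, 'ty': 0.0005, 'tz': -0.0197, 'az': 0.001} 
{'tx': 0.0003, 'ty': 0.0006, 'tz': -0.0196, 'az': 0.001} 
{'tx': 0.0347, 'ty': 0.0138, 'az': 0.025} 
{'tx': 0.0351, 'ty': 0.0129, 'az': 0.025} 
{'tx': 0.0354, 'ty': 0.0121, 'az': 0.025} 
{'tx': 0.0357, 'ty': 0.0112, 'az': 0.025} 
{'tx': 0.0359, 'ty': 0.0103, 'az': 0.025} 
{'tx': 0.0362, 'ty': 0.0094, 'az': 0.025} 
{'tx': 0.0364, 'ty': 0.0084, 'az': 0.025} 
{'tx': 0.0367, 'ty': 0.0076, 'az': 0.024} 
end [0.5354 0.0355 0.075 ]
```

View pics/w5.png

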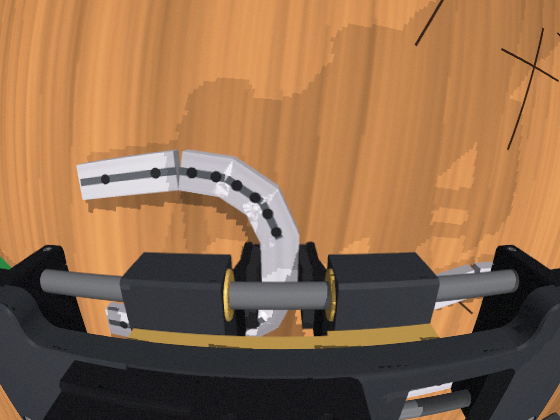

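The grip width is 19.7 mm, so the pads sit flat across the toe bar; the shoe lies between the fingers at about (275,270). Lifting and carrying it to the board.

Request:
send_rows --newtons 50 --series '[{"tx":0,"ty":0,"tz":-0.01,"ax":0,"ay":0,"az":0,"jaw":0},{"tx":0,"ty":0,"tz":-0.025,"ax":0,"ay":0,"az":0,"jaw":0},{"tx":0,"ty":0.002,"tz":-0.025,"ax":0,"ay":0,"az":0.002,"jaw":0},{"tx":0.02,"ty":0.008,"tz":0,"ax":0,"ay":0,"az":0.025,"jaw":0},{"tx":0.035,"ty":0.014,"tz":0,"ax":0,"ay":0,"az":0.025,"jaw":0},{"tx":0.04,"ty":0.014,"tz":0,"ax":0,"ay":0,"az":0.025,"jaw":0},{"tx":0.04,"ty":0.013,"tz":0,"ax":0,"ay":0,"az":0.025,"jaw":0},{"tx":0.035,"ty":0.01,"tz":0,"ax":0,"ay":0,"az":0.025,"jaw":0}]'

```text
time: 5.45
tcp_pos: [0.5059, -0.0777, 0.0762]
eef_rot: [[0.019, 1.0, 0.001], [1.0, -0.019, 0.001], [0.001, 0.001, -1.0]]
ft_force: [1.3, -0.1, -4.2]
grip_width: 0.0188
gripper_force: 50.0
```

```bash
python3 -c "
from h import *
st(); g=goal('largest')
plan([((*g,.075),BY,5)])"
```

```text
t 5.45 p [ 0.5059 -0.0777  0.0762] yaw -1.08 tilt [0.0009 0.0008] w 0.0188 F [ 1.3 -0.1 -4.2] g 50.0
{'tx': 0.0227, 'ty': 0.0055, 'tz': 0.0003, 'az': 0.015} 
{'tx': 0.0228, 'ty': 0.0051, 'tz': 0.0003, 'az': 0.015} 
{'tx': 0.0229, 'ty': 0.0048, 'tz': 0.0002, 'az': 0.015} 
{'tx': 0.023, 'ty': 0.0044, 'tz': 0.0003, 'az': 0.015} 
{'tx': 0.023, 'ty': 0.0041, 'tz': 0.0002, 'ax': 0.001, 'ay': -0.001, 'az': 0.015} 
end [0.5353 0.0355 0.075 ]
```

Request:
send_rows --series '[{"tx":0.032,"ty":0.0075,"tz":0,"ax":0,"ay":0,"az":0.025,"jaw":0},{"tx":0.03,"ty":0.0065,"tz":0,"ax":0,"ay":0,"az":0.025,"jaw":0},{"tx":0.025,"ty":0.005,"tz":0,"ax":0,"ay":0,"az":0.025,"jaw":0},{"tx":0.018,"ty":0.003,"tz":0,"ax":0,"ay":0,"az":0,"jaw":0},{"tx":0.009,"ty":0.0015,"tz":0,"ax":0,"ay":0,"az":0,"jaw":0},{"tx":0,"ty":0,"tz":0,"ax":0,"ay":0,"az":0,"jaw":0},{"tx":0,"ty":0,"tz":0,"ax":0,"ay":0,"az":0,"jaw":0},{"tx":0,"ty":0,"tz":0,"ax":0,"ay":0,"az":0,"jaw":0}]'

```text
time: 6.25
tcp_pos: [0.5348, 0.0305, 0.0759]
eef_rot: [[0.096, 0.995, -0.0], [0.995, -0.096, -0.001], [-0.001, -0.0, -1.0]]
ft_force: [0.3, 0.3, -3.3]
grip_width: 0.019
gripper_force: 50.0
```

```bash
python3 -c "
from h import *
im=look('pics/w6.png'); g=goal('largest')
g1=rect(im,.067,.50,.06,.1,'wrist',.0005)
cv2.imwrite('pics/w6r.png',np.hstack([cv2.resize(im,(400,400)),g1]))
plan([((*g,.045),BY,3)])"
```

```text
t 6.25 p [0.5348 0.0305 0.0759] yaw -5.53 tilt [-0.0002 -0.0006] w 0.019 F [ 0.3  0.3 -3.3] g 50.0
{'tx': 0.0016, 'tz': 0.0103, 'az': -0.001} 
{'tx': 0.0016, 'tz': 0.0103, 'az': -0.001} 
{'tx': 0.0017, 'ty': 0.0001, 'tz': 0.0103} 
end [0.5354 0.0355 0.045 ]
```

View pics/w6r.png

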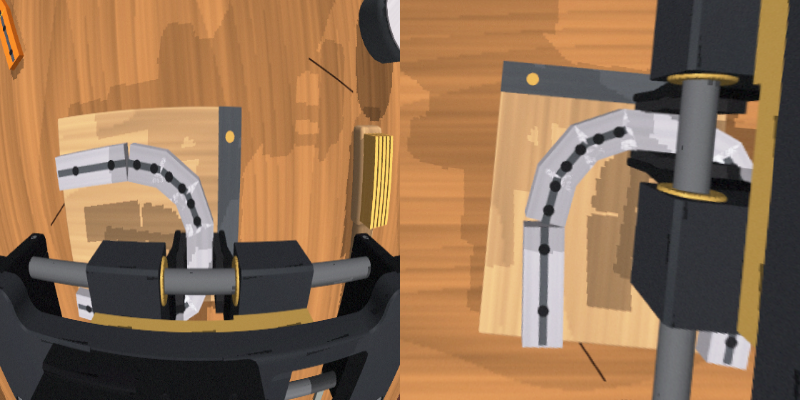

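The wrist view shows the shoe over the board, toe near the steel strip, with its heel line parallel to the board's (heels at about (543,348) and (725,368)). Lowering.

Request:
send_rows --series '[{"tx":0.0025,"ty":0,"tz":0.007,"ax":0,"ay":0,"az":0,"jaw":0},{"tx":0.0025,"ty":0,"tz":0.012,"ax":0,"ay":0,"az":0,"jaw":0},{"tx":0,"ty":0,"tz":0.011,"ax":0,"ay":0,"az":0,"jaw":0},{"tx":0,"ty":0,"tz":0.006,"ax":0,"ay":0,"az":0,"jaw":0},{"tx":0,"ty":0,"tz":0.003,"ax":0,"ay":0,"az":0,"jaw":0},{"tx":0,"ty":0,"tz":0.001,"ax":0,"ay":0,"az":0,"jaw":0},{"tx":0,"ty":0,"tz":0,"ax":0,"ay":0,"az":0,"jaw":0},{"tx":0,"ty":0,"tz":0,"ax":0,"ay":0,"az":0,"jaw":0}]'

```text
time: 7.1
tcp_pos: [0.5359, 0.0374, 0.0363]
eef_rot: [[0.094, 0.996, 0.001], [0.996, -0.094, 0.0], [0.0, 0.001, -1.0]]
ft_force: [-0.8, 0.0, -3.3]
grip_width: 0.0192
gripper_force: 50.0
```

Request:
send_rows --series '[{"tx":-0.002,"ty":0,"tz":0.001,"ax":0,"ay":0,"az":0,"jaw":0},{"tx":0,"ty":0,"tz":0.0012,"ax":0,"ay":0,"az":0,"jaw":0},{"tx":0,"ty":0,"tz":0,"ax":0,"ay":0,"az":0,"jaw":0},{"tx":0,"ty":0,"tz":0,"ax":0,"ay":0,"az":0,"jaw":0},{"tx":0,"ty":0,"tz":0,"ax":0,"ay":0,"az":0,"jaw":0.4},{"tx":0,"ty":0,"tz":0,"ax":0,"ay":0,"az":0,"jaw":0.5},{"tx":0,"ty":0,"tz":0,"ax":0,"ay":0,"az":0,"jaw":0.5},{"tx":0,"ty":0,"tz":-0.005,"ax":0,"ay":0,"az":0,"jaw":0.5}]'

```text
time: 7.9
tcp_pos: [0.5349, 0.0354, 0.0385]
eef_rot: [[0.094, 0.996, -0.001], [0.996, -0.094, -0.0], [-0.0, -0.001, -1.0]]
ft_force: [-0.3, 0.4, -0.4]
grip_width: 0.0407
gripper_force: 0.0
```

```bash
python3 -c "
from h import *
st()
plan([((.54,.03,.14),0,3),((.6313,-.2877,.12),14.5,8)])"
```

```text
t 7.9 p [0.5349 0.0354 0.0385] yaw -5.38 tilt [-0.0011 -0.0001] w 0.0407 F [-0.3  0.4 -0.4] g 0.0
{'tx': -0.0016, 'ty': 0.0018, 'tz': -0.0338, 'az': -0.031} 
{'tx': -0.0017, 'ty': 0.0018, 'tz': -0.0339, 'ax': -0.001, 'az': -0.031} 
{'tx': -0.0018, 'ty': 0.0018, 'tz': -0.0338, 'az': -0.032} 
{'tx': -0.0397, 'ty': 0.0114, 'tz': 0.0025, 'az': -0.032} 
{'tx': -0.0401, 'ty': 0.0101, 'tz': 0.0025, 'az': -0.032} 
{'tx': -0.0404, 'ty': 0.0089, 'tz': 0.0025, 'az': -0.032} 
{'tx': -0.0406, 'ty': 0.0075, 'tz': 0.0025, 'az': -0.031} 
{'tx': -0.0408, 'ty': 0.0063, 'tz': 0.0025, 'az': -0.032} 
{'tx': -0.041, 'ty': 0.005, 'tz': 0.0025, 'az': -0.031} 
{'tx': -0.0412, 'ty': 0.0037, 'tz': 0.0025, 'az': -0.032} 
{'tx': -0.0412, 'ty': 0.0024, 'tz': 0.0026, 'az': -0.031} 
end [ 0.6313 -0.2877  0.12  ]
```

Request:
send_rows --series '[{"tx":0,"ty":0,"tz":-0.03,"ax":0,"ay":0,"az":0,"jaw":0.5},{"tx":0,"ty":0.002,"tz":-0.035,"ax":0,"ay":0,"az":-0.03,"jaw":0.5},{"tx":-0.015,"ty":0.005,"tz":-0.03,"ax":0,"ay":0,"az":-0.035,"jaw":0.5},{"tx":-0.04,"ty":0.013,"tz":0,"ax":0,"ay":0,"az":-0.035,"jaw":0.5},{"tx":-0.044,"ty":0.012,"tz":0,"ax":0,"ay":0,"az":-0.035,"jaw":0.5},{"tx":-0.045,"ty":0.011,"tz":0.004,"ax":0,"ay":0,"az":-0.035,"jaw":0.5},{"tx":-0.045,"ty":0.009,"tz":0.004,"ax":0,"ay":0,"az":-0.035,"jaw":0.5},{"tx":-0.045,"ty":0.007,"tz":0.004,"ax":0,"ay":0,"az":-0.035,"jaw":0.5}]'

```text
time: 8.7
tcp_pos: [0.6033, -0.1985, 0.1221]
eef_rot: [[-0.148, 0.989, 0.001], [0.989, 0.148, 0.0], [0.0, 0.001, -1.0]]
ft_force: [-0.0, 0.2, 0.4]
grip_width: 0.0434
gripper_force: 0.0
```

```bash
python3 -c "
from h import *
st(); plan([((.6313,-.2877,.12),14.5,5)])"
```

```text
t 8.7 p [ 0.6033 -0.1985  0.1221] yaw 8.49 tilt [0.0009 0.0003] w 0.0434 F [-0.   0.2  0.4] g 0.0
{'tx': -0.0185, 'ty': 0.0029, 'tz': 0.0004, 'az': -0.021} 
{'tx': -0.0185, 'ty': 0.0025, 'tz': 0.0004, 'az': -0.021} 
{'tx': -0.0186, 'ty': 0.0021, 'tz': 0.0004, 'az': -0.021} 
{'tx': -0.0186, 'ty': 0.0018, 'tz': 0.0005, 'az': -0.021} 
{'tx': -0.0187, 'ty': 0.0014, 'tz': 0.0004, 'ax': 0.001, 'az': -0.021} 
end [ 0.6313 -0.2877  0.12  ]
```

Request:
send_rows --series '[{"tx":-0.03,"ty":0.004,"tz":0,"ax":0,"ay":0,"az":-0.035,"jaw":0.55},{"tx":-0.03,"ty":0.0035,"tz":0.01,"ax":0,"ay":0,"az":-0.035,"jaw":0.55},{"tx":-0.022,"ty":0.0025,"tz":0.015,"ax":0,"ay":0,"az":-0.035,"jaw":0.55},{"tx":-0.01,"ty":0.0005,"tz":0.02,"ax":0,"ay":0,"az":0,"jaw":0.55},{"tx":0,"ty":0,"tz":0.02,"ax":0,"ay":0,"az":0,"jaw":0.55},{"tx":0,"ty":0,"tz":0,"ax":0,"ay":0,"az":0,"jaw":0.55},{"tx":0,"ty":0,"tz":0,"ax":0,"ay":0,"az":0,"jaw":0.55},{"tx":0,"ty":0,"tz":0,"ax":0,"ay":0,"az":0,"jaw":0.55}]'

```text
time: 9.5
tcp_pos: [0.6309, -0.2854, 0.0583]
eef_rot: [[-0.249, 0.968, 0.002], [0.968, 0.249, -0.0], [-0.001, 0.002, -1.0]]
ft_force: [0.4, -0.4, -0.1]
grip_width: 0.0479
gripper_force: 0.0
```

```bash
python3 -c "
from h import *
im=look('pics/w7.png')
g1=rect(im,.009,.58,-.29,.1,'wrist',.0005)
im=arm.camera('top'); cv2.imwrite('pics/top1.png',im)
cv2.imwrite('pics/w7r.png',np.hstack([cv2.resize(im[130:290,170:330],(400,400),interpolation=2),g1]))
plan([((.6313,-.2877,.016),14.5,6)])"
```

```text
t 9.5 p [ 0.6309 -0.2854  0.0583] yaw 14.42 tilt [ 0.0021 -0.0005] w 0.0479 F [ 0.4 -0.4 -0.1] g 0.0
{'tx': -0.0004, 'tz': 0.0071} 
{'tx': -0.0004, 'tz': 0.007} 
{'tx': -0.0004, 'ty': -0.0001, 'tz': 0.0071, 'ax': 0.001} 
{'tx': -0.0003, 'tz': 0.007} 
{'tx': -0.0004, 'ty': -0.0001, 'tz': 0.0071, 'ax': 0.001, 'ay': 0.001, 'az': -0.001} 
{'tx': -0.0004, 'tz': 0.007} 
end [ 0.6313 -0.2877  0.016 ]
```

View pics/w7r.png

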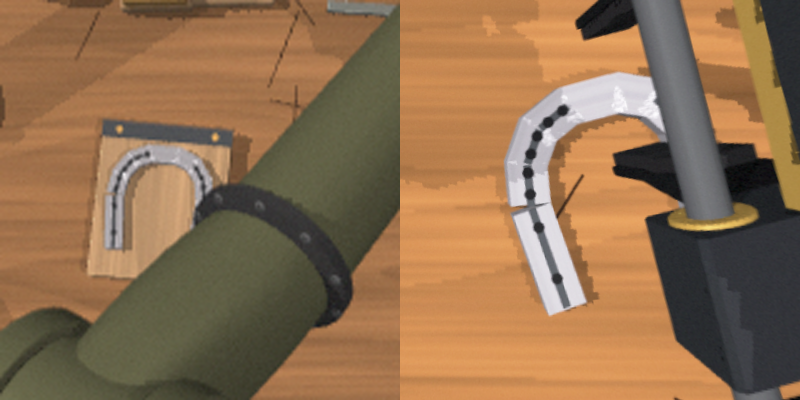

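The large shoe's toe-bar middle rectifies to about (594,97), so x≈0.6315, y≈-0.287, as planned. In the top crop the largest shoe lies on the board with its toe at the steel end. Descending.

Request:
send_rows --newtons 30 --series '[{"tx":-0.002,"ty":0,"tz":0.01,"ax":0,"ay":0,"az":0,"jaw":0.55},{"tx":0,"ty":0,"tz":0.018,"ax":0,"ay":0,"az":0,"jaw":0.55},{"tx":0,"ty":0,"tz":0.01,"ax":0,"ay":0,"az":0,"jaw":0.55},{"tx":0,"ty":0,"tz":0.004,"ax":0,"ay":0,"az":0,"jaw":0.55},{"tx":0,"ty":0,"tz":0,"ax":0,"ay":0,"az":0,"jaw":0.55},{"tx":0,"ty":0,"tz":0,"ax":0,"ay":0,"az":0,"jaw":0.55},{"tx":0,"ty":0,"tz":0,"ax":0,"ay":0,"az":0,"jaw":0},{"tx":0,"ty":0,"tz":0,"ax":0,"ay":0,"az":0,"jaw":0}]'

```text
time: 10.4
tcp_pos: [0.6306, -0.2873, 0.0146]
eef_rot: [[-0.248, 0.969, 0.0], [0.969, 0.248, 0.0], [0.0, 0.0, -1.0]]
ft_force: [-0.6, 0.8, 3.5]
grip_width: 0.0388
gripper_force: 1.9
```

Request:
send_rows --newtons 50 --series '[{"tx":0,"ty":0,"tz":0,"ax":0,"ay":0,"az":0,"jaw":0},{"tx":0,"ty":0,"tz":0,"ax":0,"ay":0,"az":0,"jaw":0},{"tx":0,"ty":0,"tz":0,"ax":0,"ay":0,"az":0,"jaw":0},{"tx":0,"ty":0,"tz":0,"ax":0,"ay":0,"az":0,"jaw":0},{"tx":0,"ty":0,"tz":-0.01,"ax":0,"ay":0,"az":0,"jaw":0},{"tx":0,"ty":0,"tz":-0.025,"ax":0,"ay":0,"az":0,"jaw":0},{"tx":0,"ty":0,"tz":-0.03,"ax":0,"ay":0,"az":0,"jaw":0},{"tx":0,"ty":0,"tz":-0.01,"ax":0,"ay":0,"az":0,"jaw":0}]'

```text
time: 11.2
tcp_pos: [0.6312, -0.2882, 0.0924]
eef_rot: [[-0.248, 0.969, 0.003], [0.969, 0.248, -0.001], [-0.002, 0.003, -1.0]]
ft_force: [0.6, -0.6, -2.0]
grip_width: 0.0188
gripper_force: 50.0
```

```bash
python3 -c "
from h import *
st(); plan([((*goal('large'),.085),BY,12)])"
```

```text
t 11.2 p [ 0.6312 -0.2882  0.0924] yaw 14.36 tilt [ 0.003  -0.0012] w 0.0188 F [ 0.6 -0.6 -2. ] g 50.0
{'tx': 0.0283, 'ty': -0.0016, 'tz': 0.0006, 'az': 0.029} 
{'tx': 0.0283, 'ty': -0.0024, 'tz': 0.0006, 'az': 0.029} 
{'tx': 0.0282, 'ty': -0.0032, 'tz': 0.0006, 'az': 0.029} 
{'tx': 0.0281, 'ty': -0.0041, 'tz': 0.0006, 'az': 0.029} 
{'tx': 0.0279, 'ty': -0.0049, 'tz': 0.0005, 'az': 0.029} 
{'tx': 0.0278, 'ty': -0.0057, 'tz': 0.0006, 'az': 0.029} 
{'tx': 0.0276, 'ty': -0.0065, 'tz': 0.0005, 'az': 0.028} 
{'tx': 0.0274, 'ty': -0.0072, 'tz': 0.0006, 'ax': 0.001, 'az': 0.029} 
{'tx': 0.0272, 'ty': -0.008, 'tz': 0.0005, 'ax': 0.001, 'az': 0.028} 
{'tx': 0.027, 'ty': -0.0088, 'tz': 0.0006, 'az': 0.029} 
{'tx': 0.0267, 'ty': -0.0096, 'tz': 0.0006, 'ax': 0.001, 'ay': 0.001, 'az': 0.028} 
{'tx': 0.0264, 'ty': -0.0103, 'tz': 0.0005, 'az': 0.029} 
end [0.5284 0.0362 0.085 ]
```

Request:
send_rows --series '[{"tx":0.02,"ty":-0.001,"tz":0,"ax":0,"ay":0,"az":0.029,"jaw":0},{"tx":0.034,"ty":-0.003,"tz":0,"ax":0,"ay":0,"az":0.035,"jaw":0},{"tx":0.038,"ty":-0.005,"tz":0,"ax":0,"ay":0,"az":0.036,"jaw":0},{"tx":0.038,"ty":-0.006,"tz":0,"ax":0,"ay":0,"az":0.036,"jaw":0},{"tx":0.038,"ty":-0.0075,"tz":0,"ax":0,"ay":0,"az":0.036,"jaw":0},{"tx":0.038,"ty":-0.009,"tz":0.001,"ax":0,"ay":0,"az":0.036,"jaw":0},{"tx":0.036,"ty":-0.01,"tz":0.001,"ax":0,"ay":0,"az":0.036,"jaw":0},{"tx":0.032,"ty":-0.01,"tz":0.001,"ax":0,"ay":0,"az":0.036,"jaw":0}]'

```text
time: 12.0
tcp_pos: [0.5431, -0.0191, 0.0857]
eef_rot: [[0.03, 1.0, -0.002], [1.0, -0.03, 0.001], [0.0, -0.002, -1.0]]
ft_force: [0.6, 0.6, -2.4]
grip_width: 0.0192
gripper_force: 50.0
```

```bash
python3 -c "
from h import *
st(); plan([((*goal('large'),.075),BY,4)])"
```

```text
t 12.0 p [ 0.5431 -0.0191  0.0857] yaw -1.69 tilt [-0.002   0.0005] w 0.0192 F [ 0.6  0.6 -2.4] g 50.0
{'tx': 0.0137, 'ty': -0.0041, 'tz': 0.0027, 'ax': -0.001, 'az': 0.016} 
{'tx': 0.0136, 'ty': -0.0043, 'tz': 0.0027, 'az': 0.016} 
{'tx': 0.0136, 'ty': -0.0045, 'tz': 0.0027, 'ax': -0.001, 'az': 0.016} 
{'tx': 0.0135, 'ty': -0.0047, 'tz': 0.0026, 'az': 0.017} 
end [0.5284 0.0362 0.075 ]
```

Request:
send_rows --series '[{"tx":0.022,"ty":-0.006,"tz":0.003,"ax":0,"ay":0,"az":0.03,"jaw":0},{"tx":0.016,"ty":-0.006,"tz":0.003,"ax":0,"ay":0,"az":0.03,"jaw":0},{"tx":0.01,"ty":-0.004,"tz":0.003,"ax":0,"ay":0,"az":0.005,"jaw":0},{"tx":0.004,"ty":-0.001,"tz":0.002,"ax":0,"ay":0,"az":0,"jaw":0},{"tx":0,"ty":0,"tz":0,"ax":0,"ay":0,"az":0,"jaw":0},{"tx":0,"ty":0,"tz":0,"ax":0,"ay":0,"az":0,"jaw":0},{"tx":0,"ty":0,"tz":0,"ax":0,"ay":0,"az":0,"jaw":0},{"tx":0,"ty":0,"tz":0,"ax":0,"ay":0,"az":0,"jaw":0}]'

```text
time: 12.8
tcp_pos: [0.5311, 0.0307, 0.0759]
eef_rot: [[0.095, 0.995, 0.0], [0.995, -0.095, -0.0], [-0.0, 0.0, -1.0]]
ft_force: [-0.2, -1.1, -2.7]
grip_width: 0.019
gripper_force: 50.0
```

```bash
python3 -c "
from h import *
im=look('pics/w8.png'); g=goal('large'); s=arm.observe()
z=s['tcp_pos'][2]-.0146+.009
g1=rect(im,z,.48,.06,.1,'wrist',.0005); g2=rect(im,.027,.48,.06,.1,'wrist',.0005)
cv2.imwrite('pics/w8r.png',np.hstack([g2,g1]))
plan([((*g,.0416),BY,6)])"
```

```text
t 12.8 p [0.5311 0.0307 0.0759] yaw -5.47 tilt [ 0.0005 -0.0002] w 0.019 F [-0.2 -1.1 -2.7] g 50.0
{'tx': 0.0008, 'ty': -0.0005, 'tz': 0.0057} 
{'tx': 0.0008, 'ty': -0.0005, 'tz': 0.0057} 
{'tx': 0.0009, 'ty': -0.0005, 'tz': 0.0057} 
{'tx': 0.0008, 'ty': -0.0005, 'tz': 0.0057} 
{'tx': 0.0009, 'ty': -0.0006, 'tz': 0.0057} 
{'tx': 0.0008, 'ty': -0.0005, 'tz': 0.0057, 'az': -0.001} 
end [0.5284 0.0361 0.0416]
```

View pics/w8r.png

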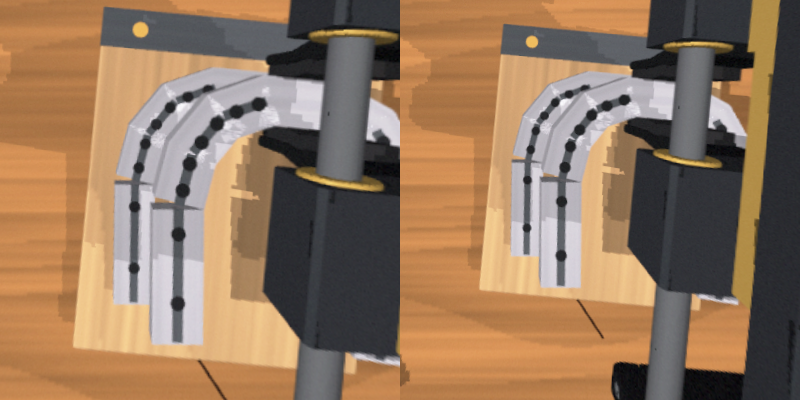

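The left panel shows the placed largest shoe with its leg edge at col 115, i.e. v≈61 mm in the board frame, so it's centred. The large shoe hangs parallel above it, still offset as planned. Lowering to just above contact.

Request:
send_rows --series '[{"tx":0.002,"ty":-0.001,"tz":0.006,"ax":0,"ay":0,"az":0,"jaw":0},{"tx":0.002,"ty":-0.001,"tz":0.01,"ax":0,"ay":0,"az":0,"jaw":0},{"tx":0.001,"ty":-0.001,"tz":0.01,"ax":0,"ay":0,"az":0,"jaw":0},{"tx":0,"ty":0,"tz":0.004,"ax":0,"ay":0,"az":0,"jaw":0},{"tx":0,"ty":0,"tz":0.002,"ax":0,"ay":0,"az":0,"jaw":0},{"tx":0,"ty":0,"tz":0,"ax":0,"ay":0,"az":0,"jaw":0},{"tx":0,"ty":0,"tz":0,"ax":0,"ay":0,"az":0,"jaw":0},{"tx":0,"ty":0,"tz":0,"ax":0,"ay":0,"az":0,"jaw":0}]'

```text
time: 13.65
tcp_pos: [0.5286, 0.0369, 0.0441]
eef_rot: [[0.094, 0.996, 0.001], [0.996, -0.094, 0.0], [0.0, 0.001, -1.0]]
ft_force: [-0.2, 0.1, -2.7]
grip_width: 0.0193
gripper_force: 50.0
```

Request:
send_rows --series '[{"tx":-0.0005,"ty":0,"tz":0.0015,"ax":0,"ay":0,"az":0,"jaw":0},{"tx":0,"ty":0,"tz":0.001,"ax":0,"ay":0,"az":0,"jaw":0},{"tx":0,"ty":0,"tz":0,"ax":0,"ay":0,"az":0,"jaw":0},{"tx":0,"ty":0,"tz":0,"ax":0,"ay":0,"az":0,"jaw":0},{"tx":0,"ty":0,"tz":0,"ax":0,"ay":0,"az":0,"jaw":0.4},{"tx":0,"ty":0,"tz":0,"ax":0,"ay":0,"az":0,"jaw":0.5},{"tx":0,"ty":0,"tz":0,"ax":0,"ay":0,"az":0,"jaw":0.5},{"tx":0,"ty":0,"tz":-0.005,"ax":0,"ay":0,"az":0,"jaw":0.5}]'

```text
time: 14.45
tcp_pos: [0.5279, 0.0364, 0.0459]
eef_rot: [[0.094, 0.996, -0.001], [0.996, -0.094, -0.0], [-0.0, -0.0, -1.0]]
ft_force: [0.2, -0.9, 0.3]
grip_width: 0.0403
gripper_force: 0.0
```

```bash
python3 -c "
from h import *
st(); plan([((.53,.04,.13),-6,2),((.6326,.2717,.10),-13.5,8)])"
```

```text
t 14.45 p [0.5279 0.0364 0.0459] yaw -5.38 tilt [-0.0005 -0.0004] w 0.0403 F [ 0.2 -0.9  0.3] g 0.0
{'tx': 0.0019, 'ty': 0.0008, 'tz': -0.042, 'az': 0.005} 
{'tx': 0.0019, 'ty': 0.0009, 'tz': -0.0421, 'az': 0.006} 
{'tx': 0.0301, 'ty': 0.0097, 'tz': 0.0037, 'az': 0.016} 
{'tx': 0.0303, 'ty': 0.0092, 'tz': 0.0037, 'az': 0.016} 
{'tx': 0.0305, 'ty': 0.0088, 'tz': 0.0038, 'az': 0.016} 
{'tx': 0.0306, 'ty': 0.0083, 'tz': 0.0037, 'az': 0.017} 
{'tx': 0.0307, 'ty': 0.0077, 'tz': 0.0038, 'az': 0.016} 
{'tx': 0.0308, 'ty': 0.0073, 'tz': 0.0037, 'az': 0.017} 
{'tx': 0.031, 'ty': 0.0067, 'tz': 0.0038, 'az': 0.016} 
{'tx': 0.031, 'ty': 0.0062, 'tz': 0.0037, 'az': 0.017} 
end [0.6326 0.2717 0.1   ]
```

Request:
send_rows --series '[{"tx":0,"ty":0,"tz":-0.035,"ax":0,"ay":0,"az":0,"jaw":0.55},{"tx":0.004,"ty":0.002,"tz":-0.045,"ax":0,"ay":0,"az":0.01,"jaw":0.55},{"tx":0.03,"ty":0.01,"tz":0,"ax":0,"ay":0,"az":0.02,"jaw":0.55},{"tx":0.04,"ty":0.012,"tz":0,"ax":0,"ay":0,"az":0.022,"jaw":0.55},{"tx":0.04,"ty":0.012,"tz":0,"ax":0,"ay":0,"az":0.022,"jaw":0.55},{"tx":0.04,"ty":0.01,"tz":0,"ax":0,"ay":0,"az":0.022,"jaw":0.55},{"tx":0.04,"ty":0.009,"tz":0.005,"ax":0,"ay":0,"az":0.022,"jaw":0.55},{"tx":0.03,"ty":0.006,"tz":0.005,"ax":0,"ay":0,"az":0.022,"jaw":0.55}]'

```text
time: 15.25
tcp_pos: [0.624, 0.2521, 0.1163]
eef_rot: [[0.23, 0.973, 0.001], [0.973, -0.23, 0.001], [0.002, 0.001, -1.0]]
ft_force: [-0.9, -0.1, -0.6]
grip_width: 0.048
gripper_force: 0.0
```

```bash
python3 -c "
from h import *
st(); plan([((.6326,.2717,.06),-13.5,5)])"
```

```text
t 15.25 p [0.624  0.2521 0.1163] yaw -13.31 tilt [0.0013 0.0013] w 0.048 F [-0.9 -0.1 -0.6] g 0.0
{'tx': 0.0042, 'ty': 0.0008, 'tz': 0.0113, 'az': 0.001} 
{'tx': 0.0042, 'ty': 0.0007, 'tz': 0.0113, 'az': 0.001} 
{'tx': 0.0042, 'ty': 0.0007, 'tz': 0.0113, 'ay': -0.001} 
{'tx': 0.0042, 'ty': 0.0008, 'tz': 0.0112, 'az': 0.001} 
{'tx': 0.0042, 'ty': 0.0007, 'tz': 0.0113, 'ax': 0.001, 'ay': -0.001} 
end [0.6326 0.2717 0.06  ]
```

Request:
send_rows --series '[{"tx":0.009,"ty":0.0015,"tz":0.01,"ax":0,"ay":0,"az":0.003,"jaw":0.55},{"tx":0.008,"ty":0.0015,"tz":0.015,"ax":0,"ay":0,"az":0,"jaw":0.55},{"tx":0.004,"ty":0.001,"tz":0.016,"ax":0,"ay":0,"az":0,"jaw":0.55},{"tx":0,"ty":0,"tz":0.01,"ax":0,"ay":0,"az":0,"jaw":0.55},{"tx":0,"ty":0,"tz":0.005,"ax":0,"ay":0,"az":0,"jaw":0.55},{"tx":0,"ty":0,"tz":0,"ax":0,"ay":0,"az":0,"jaw":0.55},{"tx":0,"ty":0,"tz":0,"ax":0,"ay":0,"az":0,"jaw":0.55},{"tx":0,"ty":0,"tz":0,"ax":0,"ay":0,"az":0,"jaw":0.55}]'

```text
time: 16.05
tcp_pos: [0.6327, 0.2677, 0.0612]
eef_rot: [[0.235, 0.972, 0.001], [0.972, -0.235, 0.001], [0.001, 0.001, -1.0]]
ft_force: [0.5, 0.1, -0.2]
grip_width: 0.0479
gripper_force: 0.0
```

```bash
python3 -c "
from h import *
im=look('pics/w9.png')
g1=rect(im,.009,.59,.29,.1,'wrist',.0005)
im=arm.camera('top'); cv2.imwrite('pics/top2.png',im)
cv2.imwrite('pics/w9r.png',np.hstack([cv2.resize(im[130:290,160:320],(400,400),interpolation=2),g1]))
plan([((.6326,.2717,.016),-13.5,6)])"
```

```text
t 16.05 p [0.6327 0.2677 0.0612] yaw -13.61 tilt [0.0014 0.0008] w 0.0479 F [ 0.5  0.1 -0.2] g 0.0
{'tx': 0.0006, 'ty': -0.0001, 'tz': 0.0075} 
{'tx': 0.0006, 'ty': -0.0001, 'tz': 0.0075} 
{'tx': 0.0006, 'ty': -0.0002, 'tz': 0.0075} 
{'tx': 0.0006, 'ty': -0.0001, 'tz': 0.0075} 
{'tx': 0.0006, 'ty': -0.0002, 'tz': 0.0076, 'ay': -0.001, 'az': -0.001} 
{'tx': 0.0006, 'ty': -0.0001, 'tz': 0.0075, 'ax': 0.001} 
end [0.6326 0.2717 0.016 ]
```

View pics/w9r.png

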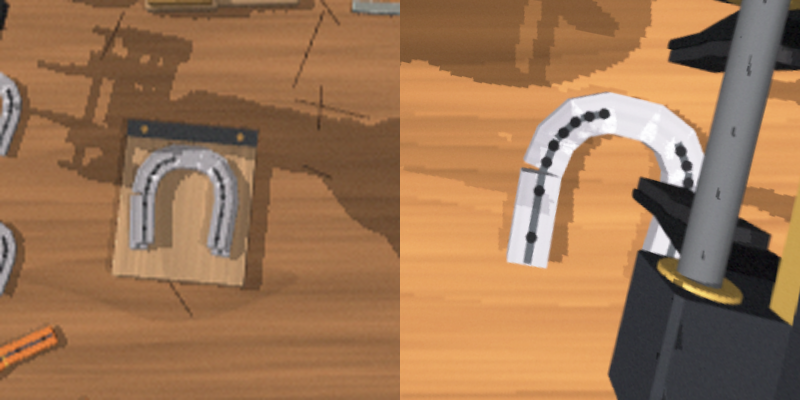

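The stack so far looks concentric: the large shoe sits inside the largest, toe towards the strip, in the left panel. The small shoe's toe-bar middle rectifies to about (625,120), so y≈0.277 against 0.272 from the top camera. I'll aim for 0.2745 and check it in the hand.

Request:
send_rows --newtons 30 --series '[{"tx":0.003,"ty":-0.001,"tz":0.008,"ax":0,"ay":0,"az":0.007,"jaw":0.55},{"tx":0.0035,"ty":-0.0015,"tz":0.015,"ax":0,"ay":0,"az":0,"jaw":0.55},{"tx":0,"ty":0,"tz":0.013,"ax":0,"ay":0,"az":0,"jaw":0.55},{"tx":0,"ty":0,"tz":0.006,"ax":0,"ay":0,"az":0,"jaw":0.55},{"tx":0,"ty":0,"tz":0.002,"ax":0,"ay":0,"az":0,"jaw":0.55},{"tx":0,"ty":0,"tz":0,"ax":0,"ay":0,"az":0,"jaw":0.55},{"tx":0,"ty":0,"tz":0,"ax":0,"ay":0,"az":0,"jaw":0.55},{"tx":0,"ty":0,"tz":0,"ax":0,"ay":0,"az":0,"jaw":0}]'

```text
time: 16.95
tcp_pos: [0.6317, 0.2748, 0.0168]
eef_rot: [[0.242, 0.97, 0.001], [0.97, -0.242, 0.0], [0.001, 0.001, -1.0]]
ft_force: [0.1, 0.6, 0.3]
grip_width: 0.0449
gripper_force: 0.0
```

Request:
send_rows --newtons 50 --series '[{"tx":0,"ty":0,"tz":0,"ax":0,"ay":0,"az":0,"jaw":0},{"tx":0,"ty":0,"tz":0,"ax":0,"ay":0,"az":0,"jaw":0},{"tx":0,"ty":0,"tz":0,"ax":0,"ay":0,"az":0,"jaw":0},{"tx":0,"ty":0,"tz":0,"ax":0,"ay":0,"az":0,"jaw":0},{"tx":0,"ty":0,"tz":0,"ax":0,"ay":0,"az":0,"jaw":0},{"tx":0,"ty":0,"tz":-0.01,"ax":0,"ay":0,"az":0,"jaw":0},{"tx":0,"ty":0,"tz":-0.03,"ax":0,"ay":0,"az":0,"jaw":0},{"tx":0,"ty":0,"tz":-0.035,"ax":0,"ay":0,"az":0,"jaw":0}]'

```text
time: 17.75
tcp_pos: [0.6295, 0.2743, 0.0903]
eef_rot: [[0.242, 0.97, -0.004], [0.97, -0.242, -0.002], [-0.003, -0.003, -1.0]]
ft_force: [0.5, 0.0, -3.3]
grip_width: 0.0192
gripper_force: 48.4
```

```bash
python3 -c "
from h import *
st(); plan([((*goal('small'),.092),BY,9)])"
```

```text
t 17.75 p [0.6295 0.2743 0.0903] yaw -13.98 tilt [-0.004  -0.0021] w 0.0192 F [ 0.5  0.  -3.3] g 48.4
{'tx': -0.0285, 'ty': -0.0053, 'tz': -0.0001, 'az': -0.017} 
{'tx': -0.0284, 'ty': -0.0058, 'tz': -0.0001, 'az': -0.017} 
{'tx': -0.0283, 'ty': -0.0062, 'tz': -0.0001, 'ax': -0.001, 'az': -0.017} 
{'tx': -0.0282, 'ty': -0.0067, 'tz': -0.0001, 'az': -0.016} 
{'tx': -0.0281, 'ty': -0.0072, 'tz': -0.0001, 'ax': -0.001, 'ay': 0.001, 'az': -0.017} 
{'tx': -0.028, 'ty': -0.0076, 'tz': -0.0001, 'az': -0.016} 
{'tx': -0.0278, 'ty': -0.0081, 'tz': -0.0001, 'ax': -0.001, 'ay': 0.001, 'az': -0.017} 
{'tx': -0.0277, 'ty': -0.0086, 'tz': -0.0002, 'az': -0.016} 
{'tx': -0.0276, 'ty': -0.009, 'tz': -0.0001, 'ax': -0.001, 'ay': 0.001, 'az': -0.017} 
end [0.5214 0.0368 0.092 ]
```

Request:
send_rows --series '[{"tx":-0.02,"ty":-0.004,"tz":0,"ax":0,"ay":0,"az":-0.017,"jaw":0},{"tx":-0.034,"ty":-0.0065,"tz":0,"ax":0,"ay":0,"az":-0.02,"jaw":0},{"tx":-0.038,"ty":-0.008,"tz":0,"ax":0,"ay":0,"az":-0.022,"jaw":0},{"tx":-0.038,"ty":-0.009,"tz":0,"ax":0,"ay":0,"az":-0.022,"jaw":0},{"tx":-0.038,"ty":-0.0095,"tz":0,"ax":0,"ay":0,"az":-0.022,"jaw":0},{"tx":-0.038,"ty":-0.01,"tz":0,"ax":0,"ay":0,"az":-0.022,"jaw":0},{"tx":-0.025,"ty":-0.008,"tz":0,"ax":0,"ay":0,"az":-0.015,"jaw":0},{"tx":-0.01,"ty":-0.004,"tz":0,"ax":0,"ay":0,"az":-0.01,"jaw":0}]'

```text
time: 18.55
tcp_pos: [0.5287, 0.0445, 0.0914]
eef_rot: [[0.098, 0.995, -0.001], [0.995, -0.098, 0.0], [0.0, -0.001, -1.0]]
ft_force: [0.0, 0.8, -2.6]
grip_width: 0.0192
gripper_force: 49.2
```

Request:
send_rows --series '[{"tx":-0.005,"ty":-0.002,"tz":0.006,"ax":0,"ay":0,"az":0,"jaw":0},{"tx":0,"ty":0,"tz":0.004,"ax":0,"ay":0,"az":0,"jaw":0},{"tx":0,"ty":0,"tz":0,"ax":0,"ay":0,"az":0,"jaw":0},{"tx":0,"ty":0,"tz":0,"ax":0,"ay":0,"az":0,"jaw":0},{"tx":0,"ty":0,"tz":0,"ax":0,"ay":0,"az":0,"jaw":0},{"tx":0,"ty":0,"tz":0,"ax":0,"ay":0,"az":0,"jaw":0},{"tx":0,"ty":0,"tz":0,"ax":0,"ay":0,"az":0,"jaw":0},{"tx":0,"ty":0,"tz":0,"ax":0,"ay":0,"az":0,"jaw":0}]'

```text
time: 19.35
tcp_pos: [0.5279, 0.0432, 0.0813]
eef_rot: [[0.094, 0.996, 0.0], [0.996, -0.094, 0.0], [0.0, 0.0, -1.0]]
ft_force: [-0.5, -0.8, -3.1]
grip_width: 0.0189
gripper_force: 49.2
```

```bash
python3 -c "
from h import *
im=look('pics/w10.png'); g=goal('small'); s=arm.observe()
z=s['tcp_pos'][2]-.016+.009
p=s['tcp_pos']; print(z)
g1=rect(im,z,.49,.06,.08,'wrist',.0004); g2=rect(im,.036,.49,.06,.08,'wrist',.0004)
cv2.imwrite('pics/w10r.png',np.hstack([g2,g1]))
plan([((*g,.055),BY,6)])"
```

```text
t 19.35 p [0.5279 0.0432 0.0813] yaw -5.38 tilt [0.0001 0.    ] w 0.0189 F [-0.5 -0.8 -3.1] g 49.2
0.07428799887476016
{'tx': -0.0012, 'ty': -0.001, 'tz': 0.0044} 
{'tx': -0.0011, 'ty': -0.001, 'tz': 0.0044} 
{'tx': -0.0012, 'ty': -0.001, 'tz': 0.0044} 
{'tx': -0.0011, 'ty': -0.001, 'tz': 0.0044} 
{'tx': -0.0012, 'ty': -0.0009, 'tz': 0.0043} 
{'tx': -0.0011, 'ty': -0.001, 'tz': 0.0044} 
end [0.5214 0.0368 0.055 ]
```

View pics/w10r.png

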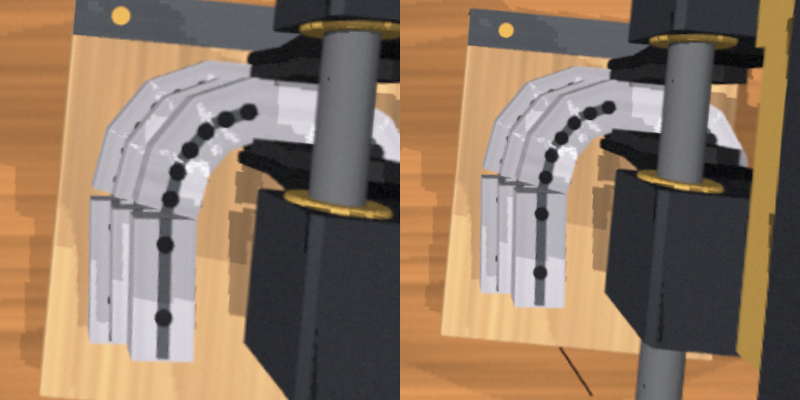

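The small shoe's outer heel in hand is at v≈43 mm, about as expected for its scale, so it is laterally centred in the grip. The two placed shoes nest evenly below it. Lowering.

Request:
send_rows --series '[{"tx":-0.003,"ty":-0.003,"tz":0.002,"ax":0,"ay":0,"az":0,"jaw":0},{"tx":-0.004,"ty":-0.003,"tz":0.006,"ax":0,"ay":0,"az":0,"jaw":0},{"tx":0,"ty":0,"tz":0.009,"ax":0,"ay":0,"az":0,"jaw":0},{"tx":0,"ty":0,"tz":0.006,"ax":0,"ay":0,"az":0,"jaw":0},{"tx":0,"ty":0,"tz":0.003,"ax":0,"ay":0,"az":0,"jaw":0},{"tx":0,"ty":0,"tz":0,"ax":0,"ay":0,"az":0,"jaw":0},{"tx":0,"ty":0,"tz":0,"ax":0,"ay":0,"az":0,"jaw":0},{"tx":0,"ty":0,"tz":0,"ax":0,"ay":0,"az":0,"jaw":0}]'

```text
time: 20.2
tcp_pos: [0.5216, 0.0368, 0.0555]
eef_rot: [[0.094, 0.996, 0.001], [0.996, -0.094, 0.0], [0.0, 0.001, -1.0]]
ft_force: [-0.3, 0.6, -3.1]
grip_width: 0.0192
gripper_force: 49.2
```

Request:
send_rows --series '[{"tx":0,"ty":0,"tz":0.002,"ax":0,"ay":0,"az":0,"jaw":0},{"tx":0,"ty":0,"tz":0.001,"ax":0,"ay":0,"az":0,"jaw":0},{"tx":0,"ty":0,"tz":0.0005,"ax":0,"ay":0,"az":0,"jaw":0},{"tx":0,"ty":0,"tz":0,"ax":0,"ay":0,"az":0,"jaw":0},{"tx":0,"ty":0,"tz":0,"ax":0,"ay":0,"az":0,"jaw":0.4},{"tx":0,"ty":0,"tz":0,"ax":0,"ay":0,"az":0,"jaw":0.5},{"tx":0,"ty":0,"tz":0,"ax":0,"ay":0,"az":0,"jaw":0.5},{"tx":0,"ty":0,"tz":-0.005,"ax":0,"ay":0,"az":0,"jaw":0.5}]'

```text
time: 21.0
tcp_pos: [0.5208, 0.0366, 0.0563]
eef_rot: [[0.094, 0.996, -0.001], [0.996, -0.094, -0.001], [-0.001, -0.001, -1.0]]
ft_force: [-0.1, 0.0, -0.4]
grip_width: 0.0408
gripper_force: 0.0
```

```bash
python3 -c "
from h import *
st(); plan([((.522,.04,.14),-6,2),((.4568,.2675,.10),-15,8)])"
```

```text
t 21.0 p [0.5208 0.0366 0.0563] yaw -5.39 tilt [-0.0009 -0.0005] w 0.0408 F [-0.1  0.  -0.4] g 0.0
{'tx': 0.0017, 'ty': 0.0004, 'tz': -0.0418, 'az': 0.005} 
{'tx': 0.0017, 'ty': 0.0004, 'tz': -0.0419, 'ax': -0.001, 'ay': 0.001, 'az': 0.006} 
{'tx': 0.0274, 'ty': -0.0111, 'tz': 0.005, 'az': 0.02} 
{'tx': 0.0272, 'ty': -0.0116, 'tz': 0.005, 'az': 0.02} 
{'tx': 0.027, 'ty': -0.0122, 'tz': 0.005, 'az': 0.019} 
{'tx': 0.0267, 'ty': -0.0127, 'tz': 0.005, 'az': 0.02} 
{'tx': 0.0265, 'ty': -0.0132, 'tz': 0.005, 'az': 0.019} 
{'tx': 0.0262, 'ty': -0.0137, 'tz': 0.005, 'az': 0.02} 
{'tx': 0.0259, 'ty': -0.0143, 'tz': 0.005, 'az': 0.019} 
{'tx': 0.0257, 'ty': -0.0147, 'tz': 0.0051, 'az': 0.02} 
end [0.4568 0.2675 0.1   ]
```

Request:
send_rows --series '[{"tx":0,"ty":0,"tz":-0.035,"ax":0,"ay":0,"az":0,"jaw":0.55},{"tx":0.003,"ty":0,"tz":-0.045,"ax":0,"ay":0,"az":0.01,"jaw":0.55},{"tx":0.025,"ty":-0.01,"tz":0,"ax":0,"ay":0,"az":0.026,"jaw":0.55},{"tx":0.037,"ty":-0.016,"tz":0,"ax":0,"ay":0,"az":0.026,"jaw":0.55},{"tx":0.037,"ty":-0.017,"tz":0,"ax":0,"ay":0,"az":0.026,"jaw":0.55},{"tx":0.036,"ty":-0.018,"tz":0,"ax":0,"ay":0,"az":0.026,"jaw":0.55},{"tx":0.036,"ty":-0.018,"tz":0.01,"ax":0,"ay":0,"az":0.026,"jaw":0.55},{"tx":0.025,"ty":-0.013,"tz":0.01,"ax":0,"ay":0,"az":0.026,"jaw":0.55}]'

```text
time: 21.8
tcp_pos: [0.463, 0.2519, 0.1172]
eef_rot: [[0.255, 0.967, 0.001], [0.967, -0.255, 0.002], [0.002, 0.0, -1.0]]
ft_force: [0.5, -0.8, -0.3]
grip_width: 0.0478
gripper_force: 0.0
```

```bash
python3 -c "
from h import *
st(); plan([((.4568,.2675,.06),-15,5)])"
```

```text
t 21.8 p [0.463  0.2519 0.1172] yaw -14.8 tilt [0.001  0.0022] w 0.0478 F [ 0.5 -0.8 -0.3] g 0.0
{'tx': 0.0027, 'ty': -0.002, 'tz': 0.0114, 'az': 0.001} 
{'tx': 0.0027, 'ty': -0.002, 'tz': 0.0115, 'ay': -0.001, 'az': 0.001} 
{'tx': 0.0026, 'ty': -0.002, 'tz': 0.0114, 'az': 0.001} 
{'tx': 0.0027, 'ty': -0.002, 'tz': 0.0115, 'ay': -0.001} 
{'tx': 0.0027, 'ty': -0.0021, 'tz': 0.0114, 'az': 0.001} 
end [0.4568 0.2676 0.06  ]
```

Request:
send_rows --series '[{"tx":0.006,"ty":-0.004,"tz":0.01,"ax":0,"ay":0,"az":0.003,"jaw":0.55},{"tx":0.005,"ty":-0.004,"tz":0.015,"ax":0,"ay":0,"az":0,"jaw":0.55},{"tx":0.0025,"ty":-0.002,"tz":0.016,"ax":0,"ay":0,"az":0,"jaw":0.55},{"tx":0,"ty":0,"tz":0.01,"ax":0,"ay":0,"az":0,"jaw":0.55},{"tx":0,"ty":0,"tz":0.005,"ax":0,"ay":0,"az":0,"jaw":0.55},{"tx":0,"ty":0,"tz":0,"ax":0,"ay":0,"az":0,"jaw":0.55},{"tx":0,"ty":0,"tz":0,"ax":0,"ay":0,"az":0,"jaw":0.55},{"tx":0,"ty":0,"tz":0,"ax":0,"ay":0,"az":0,"jaw":0.55}]'

```text
time: 22.6
tcp_pos: [0.4583, 0.2641, 0.0614]
eef_rot: [[0.261, 0.965, 0.001], [0.965, -0.261, 0.001], [0.001, 0.001, -1.0]]
ft_force: [0.1, -0.1, 0.7]
grip_width: 0.0479
gripper_force: 0.0
```

```bash
python3 -c "
from h import *
im=look('pics/w11.png')
g1=rect(im,.009,.43,.29,.08,'wrist',.0004)
im=arm.camera('top'); cv2.imwrite('pics/top3.png',im)
cv2.imwrite('pics/w11r.png',np.hstack([cv2.resize(im[160:260,185:285],(400,400),interpolation=2),g1]))"
```

```text
t 22.6 p [0.4583 0.2641 0.0614] yaw -15.1 tilt [0.001  0.0009] w 0.0479 F [ 0.1 -0.1  0.7] g 0.0
```

View pics/w11r.png

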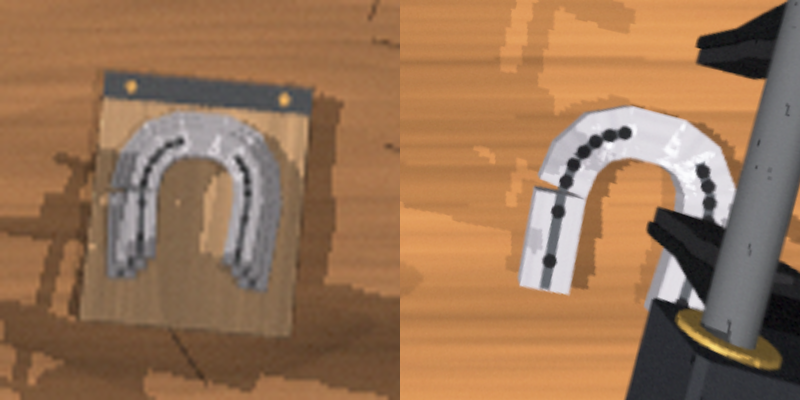

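The stack of three looks centred and square (left panel). The smallest shoe's toe-bar middle is at about (648,135), so (0.456, 0.271), against y=0.267 from the top camera; I'll use 0.269.

Request:
send_rows --newtons 30 --series '[{"tx":0.002,"ty":-0.0015,"tz":0.008,"ax":0,"ay":0,"az":0,"jaw":0.55},{"tx":0.0025,"ty":-0.0015,"tz":0.015,"ax":0,"ay":0,"az":0,"jaw":0.55},{"tx":0,"ty":0,"tz":0.013,"ax":0,"ay":0,"az":0,"jaw":0.55},{"tx":0,"ty":0,"tz":0.006,"ax":0,"ay":0,"az":0,"jaw":0.55},{"tx":0,"ty":0,"tz":0.0025,"ax":0,"ay":0,"az":0,"jaw":0.55},{"tx":0,"ty":0,"tz":0,"ax":0,"ay":0,"az":0,"jaw":0.55},{"tx":0,"ty":0,"tz":0,"ax":0,"ay":0,"az":0,"jaw":0.55},{"tx":0,"ty":0,"tz":0,"ax":0,"ay":0,"az":0,"jaw":0}]'

```text
time: 23.5
tcp_pos: [0.4563, 0.2694, 0.0167]
eef_rot: [[0.26, 0.966, 0.001], [0.966, -0.26, 0.001], [0.001, 0.001, -1.0]]
ft_force: [-0.1, 0.3, -0.4]
grip_width: 0.0446
gripper_force: 0.0
```

Request:
send_rows --newtons 50 --series '[{"tx":0,"ty":0,"tz":0,"ax":0,"ay":0,"az":0,"jaw":0},{"tx":0,"ty":0,"tz":0,"ax":0,"ay":0,"az":0,"jaw":0},{"tx":0,"ty":0,"tz":0,"ax":0,"ay":0,"az":0,"jaw":0},{"tx":0,"ty":0,"tz":0,"ax":0,"ay":0,"az":0,"jaw":0},{"tx":0,"ty":0,"tz":0,"ax":0,"ay":0,"az":0,"jaw":0},{"tx":0,"ty":0,"tz":-0.01,"ax":0,"ay":0,"az":0,"jaw":0},{"tx":0,"ty":0,"tz":-0.03,"ax":0,"ay":0,"az":0,"jaw":0},{"tx":0,"ty":0,"tz":-0.04,"ax":0,"ay":0,"az":0,"jaw":0}]'

```text
time: 24.3
tcp_pos: [0.4543, 0.268, 0.0956]
eef_rot: [[0.26, 0.966, -0.003], [0.966, -0.26, -0.004], [-0.004, -0.002, -1.0]]
ft_force: [0.5, 0.3, -2.3]
grip_width: 0.0197
gripper_force: 49.1
```

```bash
python3 -c "
from h import *
st(); plan([((*goal('smallest'),.097),BY,9)])"
```

```text
t 24.3 p [0.4543 0.268  0.0956] yaw -15.08 tilt [-0.0033 -0.0037] w 0.0197 F [ 0.5  0.3 -2.3] g 49.1
{'tx': -0.023, 'ty': 0.0131, 'tz': -0.0001, 'az': -0.019} 
{'tx': -0.0232, 'ty': 0.0127, 'tz': -0.0001, 'ay': 0.001, 'az': -0.019} 
{'tx': -0.0235, 'ty': 0.0122, 'tz': -0.0001, 'az': -0.019} 
{'tx': -0.0237, 'ty': 0.0118, 'tz': -0.0001, 'ay': 0.001, 'az': -0.019} 
{'tx': -0.0239, 'ty': 0.0113, 'tz': -0.0001, 'ax': -0.001, 'az': -0.019} 
{'tx': -0.0241, 'ty': 0.0109, 'tz': -0.0001, 'ay': 0.001, 'az': -0.018} 
{'tx': -0.0243, 'ty': 0.0105, 'tz': -0.0002, 'ax': -0.001, 'az': -0.019} 
{'tx': -0.0246, 'ty': 0.01, 'tz': -0.0001, 'ay': 0.001, 'az': -0.018} 
{'tx': -0.0247, 'ty': 0.0095, 'tz': -0.0002, 'ax': -0.001, 'az': -0.019} 
end [0.5144 0.0375 0.097 ]
```

Request:
send_rows --series '[{"tx":-0.018,"ty":0.01,"tz":0,"ax":0,"ay":0,"az":-0.02,"jaw":0},{"tx":-0.03,"ty":0.016,"tz":0,"ax":0,"ay":0,"az":-0.023,"jaw":0},{"tx":-0.034,"ty":0.017,"tz":0,"ax":0,"ay":0,"az":-0.024,"jaw":0},{"tx":-0.034,"ty":0.016,"tz":0,"ax":0,"ay":0,"az":-0.024,"jaw":0},{"tx":-0.034,"ty":0.0155,"tz":0,"ax":0,"ay":0,"az":-0.024,"jaw":0},{"tx":-0.033,"ty":0.0145,"tz":0,"ax":0,"ay":0,"az":-0.024,"jaw":0},{"tx":-0.02,"ty":0.008,"tz":0,"ax":0,"ay":0,"az":-0.02,"jaw":0},{"tx":-0.008,"ty":0.003,"tz":0,"ax":0,"ay":0,"az":-0.01,"jaw":0}]'

```text
time: 25.1
tcp_pos: [0.5143, 0.0399, 0.0966]
eef_rot: [[0.098, 0.995, 0.0], [0.995, -0.098, -0.001], [-0.001, 0.0, -1.0]]
ft_force: [1.0, -0.2, -2.8]
grip_width: 0.0195
gripper_force: 49.1
```

Request:
send_rows --series '[{"tx":-0.004,"ty":0.002,"tz":0.005,"ax":0,"ay":0,"az":0,"jaw":0},{"tx":0,"ty":0,"tz":0,"ax":0,"ay":0,"az":0,"jaw":0},{"tx":0,"ty":0,"tz":0,"ax":0,"ay":0,"az":0,"jaw":0},{"tx":0,"ty":0,"tz":0,"ax":0,"ay":0,"az":0,"jaw":0},{"tx":0,"ty":0,"tz":0,"ax":0,"ay":0,"az":0,"jaw":0},{"tx":0,"ty":0,"tz":0,"ax":0,"ay":0,"az":0,"jaw":0},{"tx":0,"ty":0,"tz":0,"ax":0,"ay":0,"az":0,"jaw":0},{"tx":0,"ty":0,"tz":0,"ax":0,"ay":0,"az":0,"jaw":0}]'

```text
time: 25.9
tcp_pos: [0.5156, 0.0389, 0.0913]
eef_rot: [[0.094, 0.996, 0.0], [0.996, -0.094, 0.0], [0.0, 0.0, -1.0]]
ft_force: [0.0, 0.1, -2.2]
grip_width: 0.0192
gripper_force: 49.1
```

```bash
python3 -c "
from h import *
im=look('pics/w12.png'); g=goal('smallest'); s=arm.observe()
z=s['tcp_pos'][2]-.016+.009
g1=rect(im,z,.49,.06,.08,'wrist',.0004); g2=rect(im,.045,.49,.06,.08,'wrist',.0004)
cv2.imwrite('pics/w12r.png',np.hstack([g2,g1]))
plan([((*g,.064),BY,6)])"
```

```text
t 25.9 p [0.5156 0.0389 0.0913] yaw -5.38 tilt [0.0001 0.0002] w 0.0192 F [ 0.   0.1 -2.2] g 49.1
{'tx': -0.0002, 'ty': -0.0002, 'tz': 0.0045} 
{'tx': -0.0002, 'ty': -0.0002, 'tz': 0.0046} 
{'tx': -0.0003, 'ty': -0.0002, 'tz': 0.0045} 
{'tx': -0.0002, 'ty': -0.0002, 'tz': 0.0046} 
{'tx': -0.0003, 'ty': -0.0001, 'tz': 0.0045} 
{'tx': -0.0002, 'ty': -0.0002, 'tz': 0.0046} 
end [0.5144 0.0375 0.064 ]
```

View pics/w12r.png

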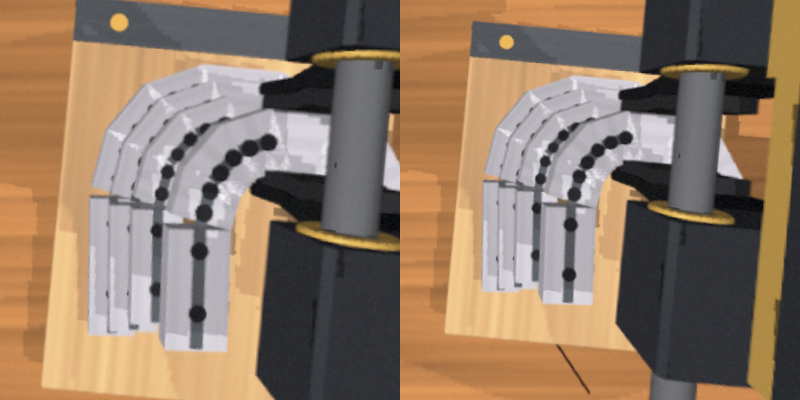

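In hand, the smallest shoe's outer heel is at v≈37 mm, against about 36.5 expected, so it's centred. The placed shoes step inward evenly. Lowering.

Request:
send_rows --series '[{"tx":-0.001,"ty":-0.001,"tz":0.005,"ax":0,"ay":0,"az":0,"jaw":0},{"tx":-0.001,"ty":0,"tz":0.008,"ax":0,"ay":0,"az":0,"jaw":0},{"tx":0,"ty":0,"tz":0.008,"ax":0,"ay":0,"az":0,"jaw":0},{"tx":0,"ty":0,"tz":0.005,"ax":0,"ay":0,"az":0,"jaw":0},{"tx":0,"ty":0,"tz":0.001,"ax":0,"ay":0,"az":0,"jaw":0},{"tx":0,"ty":0,"tz":0,"ax":0,"ay":0,"az":0,"jaw":0},{"tx":0,"ty":0,"tz":0,"ax":0,"ay":0,"az":0,"jaw":0},{"tx":0,"ty":0,"tz":0,"ax":0,"ay":0,"az":0,"jaw":0}]'

```text
time: 26.75
tcp_pos: [0.5148, 0.0369, 0.0645]
eef_rot: [[0.094, 0.996, 0.001], [0.996, -0.094, 0.0], [0.0, 0.001, -1.0]]
ft_force: [-0.2, 0.0, -2.0]
grip_width: 0.0192
gripper_force: 49.1
```

Request:
send_rows --series '[{"tx":0,"ty":0,"tz":0.002,"ax":0,"ay":0,"az":0,"jaw":0},{"tx":0,"ty":0,"tz":0.001,"ax":0,"ay":0,"az":0,"jaw":0},{"tx":0,"ty":0,"tz":0.0005,"ax":0,"ay":0,"az":0,"jaw":0},{"tx":0,"ty":0,"tz":0,"ax":0,"ay":0,"az":0,"jaw":0},{"tx":0,"ty":0,"tz":0,"ax":0,"ay":0,"az":0,"jaw":0.4},{"tx":0,"ty":0,"tz":0,"ax":0,"ay":0,"az":0,"jaw":0.5},{"tx":0,"ty":0,"tz":0,"ax":0,"ay":0,"az":0,"jaw":0.5},{"tx":0,"ty":0,"tz":-0.005,"ax":0,"ay":0,"az":0,"jaw":0.5}]'

```text
time: 27.55
tcp_pos: [0.5141, 0.0368, 0.0653]
eef_rot: [[0.094, 0.996, -0.001], [0.996, -0.094, -0.0], [-0.001, -0.001, -1.0]]
ft_force: [-0.9, 0.0, -0.4]
grip_width: 0.0404
gripper_force: 0.0
```

Request:
send_rows --series '[{"tx":0,"ty":0,"tz":-0.035,"ax":0,"ay":0,"az":0,"jaw":0.5},{"tx":0,"ty":0,"tz":-0.045,"ax":0,"ay":0,"az":0,"jaw":0.5},{"tx":-0.02,"ty":0,"tz":-0.04,"ax":0,"ay":0,"az":0,"jaw":0.5},{"tx":-0.045,"ty":0,"tz":-0.01,"ax":0,"ay":0,"az":0,"jaw":0.5},{"tx":-0.045,"ty":0,"tz":0,"ax":0,"ay":0,"az":0,"jaw":0.5},{"tx":-0.045,"ty":0,"tz":0,"ax":0,"ay":0,"az":0,"jaw":0.5},{"tx":-0.03,"ty":0,"tz":0,"ax":0,"ay":0,"az":0,"jaw":0.5},{"tx":0,"ty":0,"tz":0,"ax":0,"ay":0,"az":0,"jaw":0.5}]'

```text
time: 28.35
tcp_pos: [0.496, -0.1532, 0.1965]
eef_rot: [[0.103, 0.995, 0.001], [0.995, -0.103, -0.002], [-0.002, 0.002, -1.0]]
ft_force: [0.2, -0.6, 0.6]
grip_width: 0.0438
gripper_force: 0.0
```

Request:
send_rows --series '[{"tx":-0.03,"ty":0,"tz":0,"ax":0,"ay":0,"az":0,"jaw":0.5},{"tx":-0.03,"ty":0,"tz":0,"ax":0,"ay":0,"az":0,"jaw":0.5},{"tx":0,"ty":0,"tz":0,"ax":0,"ay":0,"az":0,"jaw":0.5},{"tx":0,"ty":0,"tz":0,"ax":0,"ay":0,"az":0,"jaw":0.5},{"tx":0,"ty":0,"tz":0,"ax":0,"ay":0,"az":0,"jaw":0.5},{"tx":0,"ty":0,"tz":0,"ax":0,"ay":0,"az":0,"jaw":0.5},{"tx":0,"ty":0,"tz":0,"ax":0,"ay":0,"az":0,"jaw":0.5},{"tx":0,"ty":0,"tz":0,"ax":0,"ay":0,"az":0,"jaw":0.5}]'

```text
time: 29.15
tcp_pos: [0.4916, -0.2064, 0.1957]
eef_rot: [[0.093, 0.996, 0.0], [0.996, -0.093, 0.0], [0.0, 0.0, -1.0]]
ft_force: [-0.2, 0.2, -0.2]
grip_width: 0.0438
gripper_force: 0.0
```

```bash
python3 -c "
from h import *
st(); 
w=arm.get_calibration('wrist'); iw=arm.camera('wrist')
t=arm.camera('top'); s=arm.camera('side'); cv2.imwrite('pics/top4.png',t); cv2.imwrite('pics/side4.png',s)
a=cv2.resize(t[165:255,185:285],(400,360),interpolation=2)
b=cv2.resize(s[170:240,195:295],(400,280),interpolation=2)
arm.get_calibration=lambda n:w
c=cv2.resize(rect(iw,.045,.48,.04,.1,'wrist',.0005),(400,400))
cv2.imwrite('pics/fin.png',np.hstack([np.vstack([a,b[:240]]),np.vstack([c,np.zeros((200,400,3),np.uint8)])]))"
```

```text
t 29.15 p [ 0.4916 -0.2064  0.1957] yaw -5.32 tilt [0.0001 0.0003] w 0.0438 F [-0.2  0.2 -0.2] g 0.0
```

View pics/fin.png

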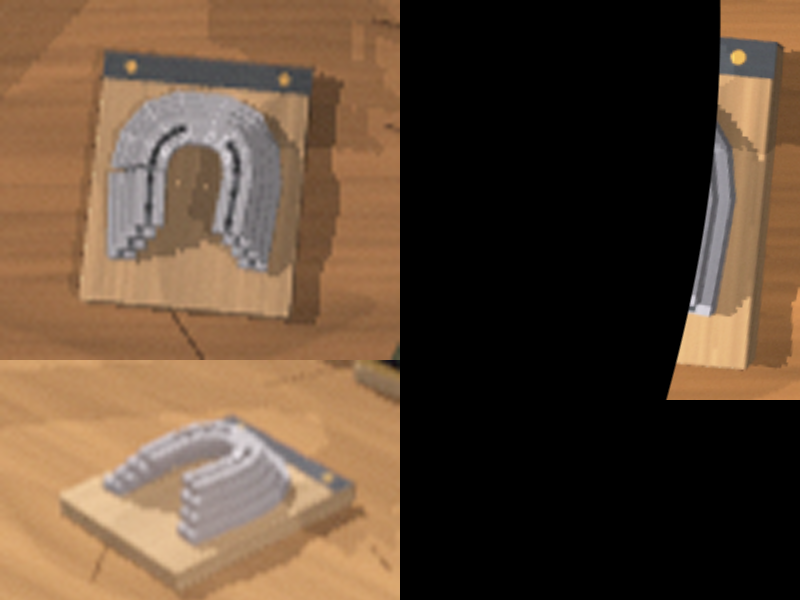

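The final top view shows the stack centred between the board edges, with margins of 23 and 26 px at the heels and the toe facing the steel strip. The side view shows four flat, aligned layers. Handing in.

```bash
python3 -c "
from workcell import arm
print(arm.close_job())"
```

```text
the job is handed in; nothing more can be done
None
```

The four shoes are stacked flat on the board, largest at the bottom to smallest on top, with toes to the steel-faced end and centred to within about 2 mm by the camera images; I never moved to touch the bystanders or look-alikes, and the job was handed in at about 29 s.

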